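Lower the cap locker's flap with the hook pole

TASK

Take the hook pole from its rest, put its hook through the brass eye on the closed flap of the cap locker, pull the flap out of its catch and let it down gently on the hook until it lies on its stop: it must not drop, be forced against the stop or be touched by the hand. Then unhook the pole and lay it back in its rest, leaving everything else on the bench where it stands.

Things in the scene. Friction and masses are not known exactly. Their poses are not given: they have to be found in the camera images.
- pole_grip (a point): Middle of the pole's blue grip, on its axis. Square alu tube 12 x 12 mm, 370 mm long, 200 g; x along it to the hook end, z up as it lies. Grip 110 long, 22 wide (y), 28 high; grasp across the 22. The tube runs 160 mm back from here and 220 mm forward, where a 9 mm round hook bar leaves it square to the pole's -y side, level, with a rounded end.
- hook_tip (a point): Centre of the rounded end (4.5 mm radius) of the hook's bar: in the pole's axes 220 mm ahead of the middle of the grip (+x), 38 mm to its side (-y), level with it.
- pole_rest: Low fixed steel stand, origin under its middle, x along the lying pole to its hook, z up. Two forks 85 mm either side of the middle hold the tube in slots 15 mm wide with mouths flaring from 85 to 100 mm above the bench. The lying pole's axis is 75 mm above the bench; its grip lies between the forks, up to 28 mm off the middle lengthwise.
- locker: Fixed stainless cap locker over the bench on four legs: 260 deep (x), 320 wide (y), 345 mm high; origin at the centre of its foot on the bench. Its white flap is in its -x face, which looks roughly to the robot's right (world -y); its -y end is the one away from the robot.
- flap_hinge (a point): Middle of the flap's hinge line, at the flap's lower front edge, 155 mm above the bench. The line runs along the locker's y.
- eye (a point): Centre of the brass eye on the flap's outer face: ring of 14 mm clear bore and 6 mm wire, standing out edge-on, bore along the locker's y (hinge line). In the flap's axes (the locker's when shut, turning with the flap) it is 135 mm up the flap from the hinge line (z) and 26 mm out (-x). Flap 294 wide, 150 high, 12 mm thick; no other part is near the eye.
- flap (a joint): Flap angle, rad: 0 shut (upright), growing as its top swings out and down. A sprung roller catch holds it for the first 0.1 rad: a steady pull of 7 to 13 N at the eye frees it. Then the flap (0.4 to 0.65 kg) falls by itself unless held, hanging on the hook with 2 to 4 N. Its stop lies anywhere from 1.0 to 1.4 rad, not told: there its weight leaves the hook.
- stay: Dark slotted quadrant fixed on the locker's -y end with the stop screw (red knob) clamped in its slot; a pin on the flap lands on the screw. Origin on the hinge line at mid-flap, axes as the locker's. The screw bears the flap's weight (3 to 6 N) but is not to be strained by the pole pressing the flap onto it.
- bottle0: Yellow bottle with white cap, 52 mm across, 108 mm high; a bystander, origin at the centre of its underside.
- bottle1: Yellow bottle with white cap, 52 mm across, 108 mm high; a bystander, origin at the centre of its underside.
- bottle2: Yellow bottle with white cap, 52 mm across, 108 mm high; a bystander, origin at the centre of its underside.
- jar: Clear jar with white lid, 64 mm across, 85 mm high, standing under the locker; a bystander, origin at the centre of its underside.
- jar2: Amber jar with white lid, 60 mm across, 75 mm high; a bystander, origin at the centre of its underside.
- jug: Steel mug, 72 mm across, 80 mm high; a bystander, origin at the centre of its underside.
- cap_tub: Blue open tub, 100 x 80 mm, 45 mm high; a bystander, origin at the centre of its underside.

How it is judged (in metres and radians):
On the way, in this order (a step that is already met when the one before it is completed fails the run):
1. hook through the eye, flap still closed (y of hook_tip in the frame of eye below -0.008 m and x of hook_tip in the frame of eye between -0.01 and 0.01 m and z of hook_tip in the frame of eye between -0.01 and 0.01 m and value of joint flap below 0.06 rad), for 0.1 s.
2. flap resting on its stop while the hook is still in the eye (contact force between flap and stay above 0.3 N and value of joint flap above 0.93 rad and y of hook_tip in the frame of eye below -0.005 m and x of hook_tip in the frame of eye between -0.01 and 0.01 m and z of hook_tip in the frame of eye between -0.01 and 0.01 m), for 0.2 s.
At the end, for the whole second after the job is handed in: The flap is down at rest on its stop screw; the pole lies in both forks of its rest (axis within 7 mm sideways and 28 mm lengthwise of the rest's middle, 68 to 80 mm high), still and released (contact force between flap and stay above 0.3 N and value of joint flap above 0.93 rad and x of pole_grip in the frame of pole_rest between -0.028 and 0.028 m and y of pole_grip in the frame of pole_rest between -0.007 and 0.007 m and z of pole_grip in the frame of pole_rest between 0.068 and 0.08 m and linear speed of pole below 0.02 m/s); the robot touches nothing.
It fails at once if the flap drops: once out of the catch it swings faster than a hand would let it down (value of joint flap above 0.2 rad and velocity of joint flap above 1.2 rad/s).
It fails at once if the pole strains the flap or its eye (contact force between pole and flap above 20 N).
It fails at once if the flap is forced against its stop screw (contact force between flap and stay above 12 N).
It fails at once if the hand or arm touches the flap (contact force between any of the fingers, the arm and flap above 0.5 N).
It fails at once if a bystander is moved by more than 20 mm (distance of any of bottle0, bottle1, bottle2, jar, jar2, jug, cap_tub from where it was at the start of the episode above 0.02 m).
It also fails if it takes over 72 s, if anything falls off the work surface, if the arm or the gripper's body presses on something with over 40 N, if the wrist force passes 120 N, or if a joint passes its speed limit or range.

ROBOT

A 7-joint arm with a two-finger parallel gripper is mounted at the origin on the work surface. World frame = base frame: x ahead of the robot, y to its left, z up, the work surface at z = 0. Lengths are in mm, angles in rad, forces in N, time in s.
With the tool pointing down it reaches from about 400 to 850 mm from the base axis. Payload 10.4 kg.
Tool frame: the origin (TCP) lies midway between the tips of the shut fingers; the grasp point (between the pads) lies 19 mm behind it (bot.tcp_to_grasp is the distance from the TCP to the grasp point, in mm); z points along the fingers, y is the direction in which the jaws open and shut (so a half turn about z gives the same grasp; the last joint's range is limited). The gripper opens to 87 mm and grips with 3 to 60 N. Pads are 19 mm wide; open, the fingers measure 117 mm over their backs; the gripper's body (75 mm by 190 mm) begins 51 mm behind the grasp point.
Start: joints at [1.234, 0.332, -0.065, 1.46, 0.022, 1.35, -0.088], TCP at [192.944, -594.495, 222.576] pointing down, gripper open.
Joint ranges: [-2.6, 2.6], [-0.5, 2.12], [-1.47, 1.34], [0.16, 2.42], [-1.27, 4.41], [0.06, 2.06], [-2.6, 2.6]. Speed limits (rad/s): [2.22, 2.22, 2.79, 2.79, 3.14, 3.14, 3.14].

INTERFACE

Orientations are given as a rotation vector (axis times angle).
In Python, from cell import sensors, viewer, bot gives the robot as it stands. The module is installed in compiled form; this text tells all that it offers.
- The arm moves only by the tool drive_tool, never from a script. Its argument "targets" is a list of rows, each an object of numbers: "x", "y", "z": the shift along the tool's x, y, z in mm; "rx", "ry", "rz": the turn, a rotation vector about the tool's x, y, z in rad; "fingers": the opening in per cent of the stroke, from 0 (shut) to 100 (fully open). In form: [{"x": .., "y": .., "z": .., "rx": .., "ry": .., "rz": .., "fingers": ..}, ...]. A call has 1 to 8 rows; each row shifts and turns the commanded pose from where the row before left it, along the tool's axes as they then stand; what a row does not reach is not made up. A row lasts 1/12 s, in which the tool goes at most 41.7 mm and 7.16 degrees, less where a joint would pass 70% of its speed; a pose out of reach is approached as far as the arm can. A call with a gripper value outside its range is refused whole. The fingers move at their own pace and stop on an object; "force" is the grip in N (left out, the last holds). Time passes only in rows, so rows that do not move let the fingers close. It gives the time, the measured TCP pose, the force and the opening at its end, in the units of the state.
- sensors.read_state(): the state, without advancing time (a new reading comes with each control period).
- viewer.capture(name): name is "scene" or "top"; returns a dict with "img" (384x512x3 uint8, red, green, blue), "z_map" (384x512 float32, mm along the optical axis (not along the pixel's ray), 0 where there is no reading), "fx", "fy", "cx", "cy" (pixels), "xyz" and "rotation" of the camera in the world. Camera axes: x right, y down, z forward; pixel columns grow to the right and rows downward; lengths in mm; the calibration is good to about 2 mm. A picture is of the moment at which its call begins.
- bot.sign_off(): hands the job in, once; it reports no verdict.
The state is a dict: "time": time; "q": joint angles; "qd": joint speeds; "joint_efforts": joint torques, N m; "eef_pos": TCP position; "ee_rot": TCP orientation; "force": force on the tool from outside, world axes, zero at the start; "moment": the same for the moment, N m; "width": finger opening in mm.
Only numpy, scipy, OpenCV 4.12 (cv2) and the standard library are available. Lean on these libraries where they do the work, as an engineer would, in place of code of your own. Each camera call takes 0.05 s, during which the arm holds its last target. There are 200 camera calls.

## Working session

There is one attempt and no reset: what is moved stays moved. The work goes in short steps, Python scripts to look and compute and a tool call to move; the robot and the scene stay as the last step left them, time stands still between calls to the robot, and variables do not carry over. Pictures are saved under pics/ and viewed, on a budget of 10 in all, crops included, one or two more only if the job needs it, and the job is handed in when it is done.

Besides the shell and the picture viewer there is one more tool, called after "Emit:" in YAML: its name, and indented under it one key for each argument. drive_tool: Moves the arm, as the interface text tells. Its arguments: {"type":"object","properties":{"targets":{"type":"array","items":{"type":"object","properties":{"x":{"type":"number"},"y":{"type":"number"},"z":{"type":"number"},"rx":{"type":"number"},"ry":{"type":"number"},"rz":{"type":"number"},"fingers":{"type":"number"}}}},"force":{"type":"number"}},"required":["targets"]}

```bash
mkdir -p pics
cat > h.py <<'E'
import numpy as np,cv2
from scipy.spatial.transform import Rotation as R
from cell import sensors,viewer,bot
def cap(n):
    c=viewer.capture(n); return c
def save(c,f,crop=None,s=1):
    im=c['img'][:,:,::-1]
    if crop: im=im[crop[1]:crop[3],crop[0]:crop[2]]
    if s!=1: im=cv2.resize(im,None,fx=s,fy=s,interpolation=cv2.INTER_CUBIC)
    cv2.imwrite('pics/'+f,im)
def rot(c):
    r=np.array(c['rotation'],float)
    return r if r.shape==(3,3) else R.from_rotvec(r).as_matrix()
def pts(c):
    v,u=np.mgrid[0:384,0:512]; z=c['z_map']
    p=np.stack([(u-c['cx'])/c['fx']*z,(v-c['cy'])/c['fy']*z,z],-1)
    return p@rot(c).T+np.array(c['xyz'])
def ray(c,u,v,zp):
    d=rot(c)@np.array([(u-c['cx'])/c['fx'],(v-c['cy'])/c['fy'],1]); o=np.array(c['xyz'])
    return o+d*(zp-o[2])/d[2]
E
python3 - <<'E'
from h import *
import pickle
s=sensors.read_state();print(s)
a=cap('scene');b=cap('top')
pickle.dump((a,b),open('c0.pkl','wb'))
for c in(a,b):print({k:c[k] for k in c if k not in('img','z_map')})
save(a,'s0.png',None,1.5);save(b,'t0.png',None,1.5)
E
```

```text
{'time': 0.0, 'q': array([ 1.23440836,  0.33284813, -0.06467302,  1.46093102,  0.02160654,
        1.34990892, -0.08849895]), 'qd': array([-2.14618046e-03,  9.66427698e-04, -3.02046107e-04,  1.37759257e-03,
        6.65728943e-05, -1.13630063e-03, -1.47326130e-03]), 'joint_efforts': array([ 3.48436342e-04, -6.23251677e+01,  2.51837861e-02, -3.89902925e+01,
       -6.11083279e-02,  3.94601596e-02,  1.74760989e-04]), 'eef_pos': array([ 192.77267911, -594.12314056,  221.77361927]), 'ee_rot': array([-3.10165512e+00, -4.90660084e-01,  4.68242259e-04]), 'force': array([ 0.31474307,  0.76375549, -0.75971587]), 'moment': array([ 0.0047643 , -0.05175103,  0.04886205]), 'width': 87.06675682311719}
{'fx': 417.00009338409546, 'fy': 417.00009338409546, 'cx': 258.9419175822418, 'cy': 188.12874377291874, 'xyz': array([1321.99730257, -537.17816619,  792.48148353]), 'rotation': array([-1.95243982, -1.03913089,  0.56246954])}
{'fx': 450.6212115620561, 'fy': 450.6212115620561, 'cx': 255.9884265799749, 'cy': 189.94171540014642, 'xyz': array([ 439.47084236,  -53.57163335, 1395.97522883]), 'rotation': array([-2.19785347,  2.15391824, -0.08973865])}
```

View pics/s0.png

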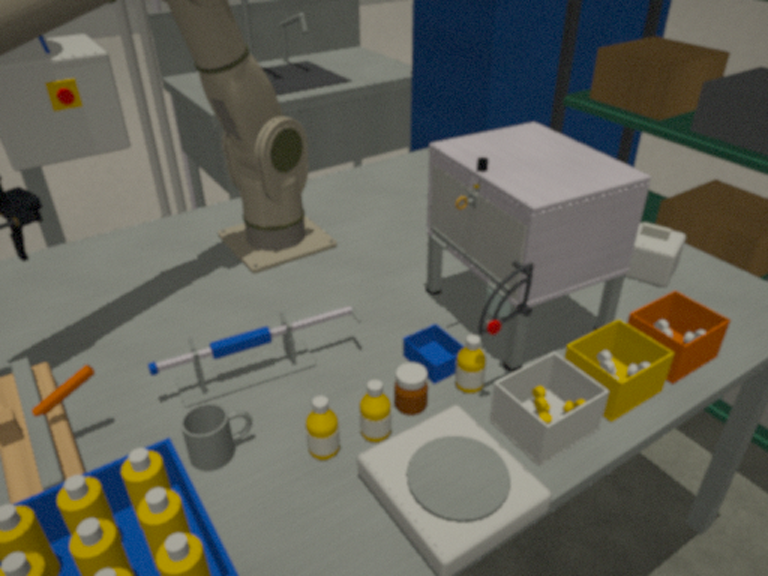

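View pics/t0.png

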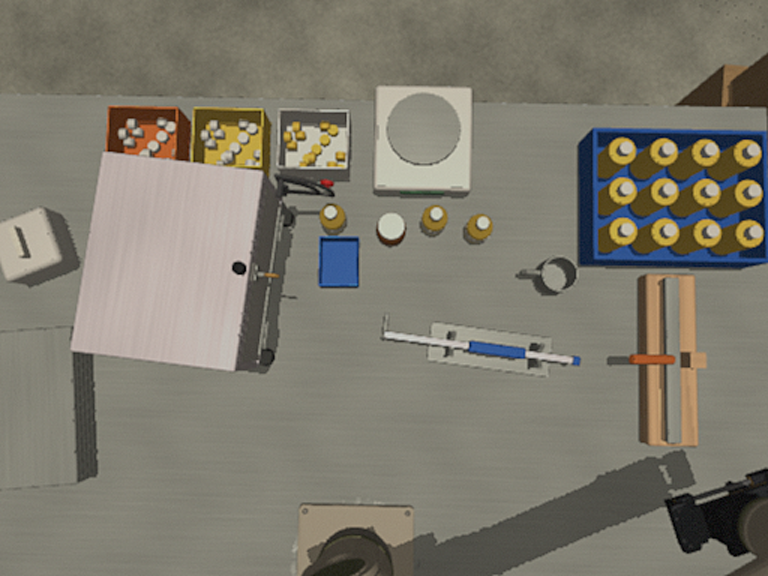

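The scene picture shows the pole on its rest (grip near (240,342) of 768x576), the locker with the brass eye near (465,201), and the red knob at (494,327). In the top view the grip is near (498,350), the hook at (385,320) pointing away from the robot, and the eye near (268,274). Next I measure.

Run:
```python
from h import *
import pickle
a,b=pickle.load(open('c0.pkl','rb'))
def rect(P):
    r=cv2.minAreaRect(P[:,:2].astype(np.float32)); return r
for nm,c in(('scene',a),('top',b)):
    P=pts(c);hsv=cv2.cvtColor(c['img'],cv2.COLOR_RGB2HSV);ok=c['z_map']>0
    print(nm)
    m=ok&(abs(P[...,2]-345)<8)&(P[...,0]>150)&(P[...,0]<900)&(P[...,1]>50)
    Q=P[m]; print(' lockertop',len(Q),Q[:,2].mean(),rect(Q))
    g=ok&(hsv[...,0]>100)&(hsv[...,0]<125)&(hsv[...,1]>150)&(P[...,2]>60)&(P[...,2]<110)&(P[...,0]<560)&(P[...,0]>200)&(P[...,1]<60)&(P[...,1]>-450)
    n,l,st,ce=cv2.connectedComponentsWithStats(g.astype(np.uint8))
    for i in range(1,n):
        if st[i,4]>10:
            Q=P[l==i];print(' blue',len(Q),Q.mean(0),ce[i],rect(Q))
    br=ok&(hsv[...,0]>10)&(hsv[...,0]<30)&(hsv[...,1]>110)&(P[...,2]>250)&(P[...,2]<330)&(P[...,1]>0)&(P[...,1]<300)
    n,l,st,ce=cv2.connectedComponentsWithStats(br.astype(np.uint8))
    for i in range(1,n):
        if st[i,4]>3:
            Q=P[l==i];print(' brass',len(Q),np.median(Q,0),Q.min(0),Q.max(0),ce[i],st[i])
    # pole: bright, z 60..95
    p=ok&(P[...,2]>66)&(P[...,2]<100)&(P[...,0]>300)&(P[...,0]<520)&(P[...,1]<60)&(P[...,1]>-330)
    np.save(nm+'_P.npy',P)
    n,l,st,ce=cv2.connectedComponentsWithStats(p.astype(np.uint8))
    for i in range(1,n):
        if st[i,4]>15:
            Q=P[l==i];vx=cv2.fitLine(Q[:,:2].astype(np.float32),cv2.DIST_HUBER,0,.01,.01).ravel()
            print(' pole',st[i],Q.mean(0),vx,Q.min(0),Q.max(0))
# rays in top on grip/hook
print('hook tip',ray(b,386/1.5,318/1.5,75),'tube end',ray(b,384/1.5,335/1.5,75),'back end',ray(b,579/1.5,361/1.5,75))
save(a,'s1.png',(250,60,420,260),3.0)
save(b,'t1.png',(130,100,400,260),2.9)
```

```text
scene
 lockertop 4495 343.2661131294037 ((564.8836059570312, 290.4813232421875), (265.33612060546875, 323.03369140625), 84.19110107421875)
 blue 385 [ 440.13900779 -270.38029143   80.89352487] [160.14545455 227.79480519] ((436.29302978515625, -269.10186767578125), (103.13938903808594, 22.385272979736328), 82.93556213378906)
 blue 24 [ 420.938198   -422.68258991   79.70205907] [101.66666667 245.20833333] ((418.41937255859375, -421.70355224609375), (8.189257621765137, 15.121878623962402), 72.91148376464844)
 brass 5 [ 63.62269315  29.79370919 270.82598326] [ 60.83259509  24.9438716  269.7977139 ] [ 66.35697962  36.88798729 277.81811111] [192.4  95. ] [191  94   4   3   5]
 brass 43 [549.2372756  138.5880019  288.62962002] [504.5759807  124.26091344 258.18985226] [552.66717497 167.164828   302.18852734] [307.11627907 134.69767442] [304 131   8   9  43]
 pole [137 205 104  34 837] [ 445.73992669 -209.30909243   79.36819026] [ 9.7733237e-02  9.9521267e-01  4.4679037e+02 -2.0827417e+02] [ 418.30508521 -329.94139504   66.07375394] [499.39597128 -47.67895448  99.93901716]
top
 lockertop 1478
[... 337 characters left out ...]
2787644   83.8220671 ] [383.875 240.125] ((414.3211975097656, -419.72674560546875), (11.586636543273926, 9.998946189880371), 0.16612328588962555)
 brass 24 [546.78090189 135.48438742 299.40262076] [544.7180901  125.94758193 280.31251746] [550.21723899 146.63181508 306.58176301] [180.79166667 183.        ] [176 182  10   3  24]
 pole [254 208  99  31 626] [ 443.04696786 -194.20604035   84.90116407] [ 1.2804456e-01  9.9176842e-01  4.4234372e+02 -1.9173907e+02] [ 417.76747231 -329.51185561   66.09160267] [500.03156921 -44.03150118  99.97866254]
hook tip [488.18618626 -53.29715593  75.        ] tube end [454.99650173 -50.06341022  75.        ] back end [ 412.33803793 -429.57276477   75.        ]
```

View pics/s1.png

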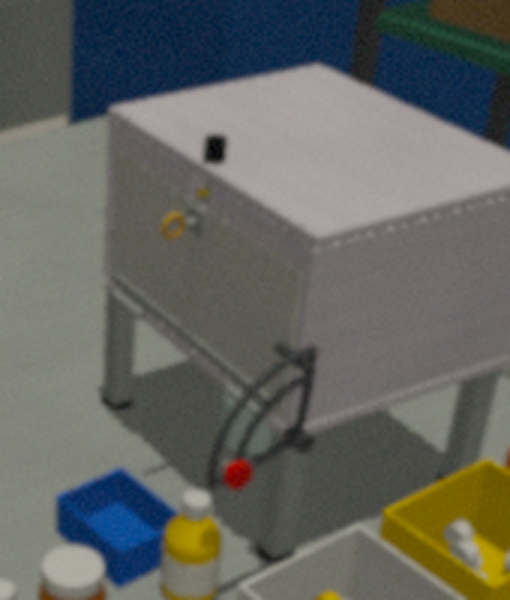

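View pics/t1.png

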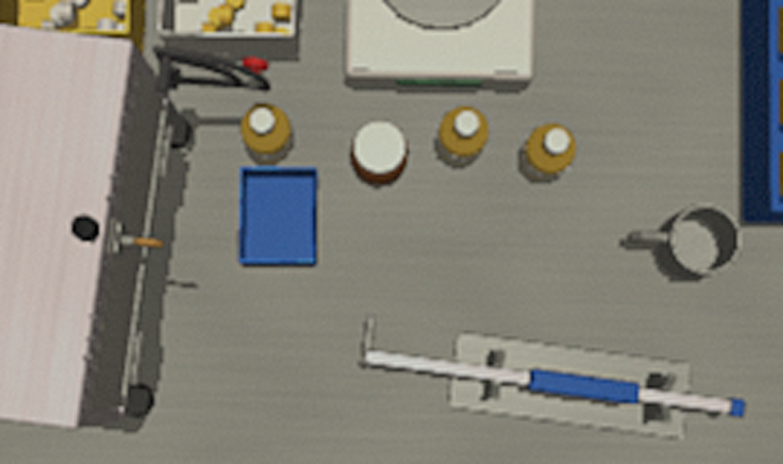

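The crops show the brass eye edge-on at about (173,224) in the scene crop, and the pole nearly parallel to the locker's x axis (both about 6–7° off world y). Now I work out the approach numbers.

```bash
cat >> h.py <<'E'
ang=np.radians(6.3)
ex=np.array([np.sin(ang),np.cos(ang),0]); n=np.array([np.cos(ang),-np.sin(ang),0])
def goal(a=ang):  # tool x = pole x, y = pole -y, z down
    return np.array([[np.sin(a),np.cos(a),0],[np.cos(a),-np.sin(a),0],[0,0,-1.]]).T
def delta(p,Rt,s=None):
    s=s or sensors.read_state(); Rc=R.from_rotvec(s['ee_rot']).as_matrix()
    return Rc.T@(np.array(p)-s['eef_pos']), R.from_matrix(Rc.T@Rt).as_rotvec()
def state():
    s=sensors.read_state(); print('t',round(s['time'],2),'tcp',s['eef_pos'].round(1),'F',s['force'].round(1),'w',round(s['width'],1))
    print(' err rot',delta([0,0,0],goal(),s)[1].round(4)); return s
E
python3 - <<'E'
from h import *
import pickle
a,b=pickle.load(open('c0.pkl','rb'))
print('eye scene z290',ray(a,307.6,134.67,290),'top',ray(b,181,183.1,290),'outer',ray(b,185.6,183.1,290))
# two-ray intersection
def dr(c,u,v): return rot(c)@np.array([(u-c['cx'])/c['fx'],(v-c['cy'])/c['fy'],1]),np.array(c['xyz'])
d1,o1=dr(a,307.6,134.67);d2,o2=dr(b,181,183.1)
t=np.linalg.lstsq(np.c_[d1,-d2],o2-o1,rcond=None)[0];print(o1+d1*t[0],o2+d2*t[1])
# locker edges by fit on top view; front edge angle
P=np.load('top_P.npy');z=P[...,2];m=(abs(z-345)<6)&(P[...,0]>380)&(P[...,0]<740)&(P[...,1]>60)
E=[];
for x in range(430,700,4):
    k=m&(abs(P[...,0]-x)<3)
    E.append((x,np.percentile(P[...,1][k],1)))
E=np.array(E);print('front edge slope',np.polyfit(E[:,0],E[:,1],1))
T=(431+.113*40,-268.5+39.7,150)
s=state()
Rt=goal(np.radians(6.6)); d,rv=delta(T,Rt,s);print(d,rv)
# combined rows
N=12;dp=(np.array(T)-s['eef_pos'])/N
Rc=R.from_rotvec(s['ee_rot'])
for i in range(N):
    print((Rc.inv().apply(dp)).round(1),(rv/N).round(3)); Rc=Rc*R.from_rotvec(rv/N)
E
```

```text
eye scene z290 [547.97100098 137.92142094 290.        ] top [547.71477449 136.40930617 290.        ] outer [547.94242044 125.05612373 290.        ]
[548.48031078 137.47720498 290.33063314] [547.70796751 136.39735911 290.06954989]
front edge slope [-1.06487411e-01  2.25049207e+02]
t 0.1 tcp [ 192.8 -594.1  221.8] F [-0.7  0.3 -0.3] w 87.1
 err rot [-1.200e-03 -7.000e-04 -1.147e+00]
[ 343.64045895 -272.47910759   72.16624924] [-1.15656095e-03 -6.69364967e-04 -1.14175066e+00]
[ 28.6 -22.7   6. ] [-0.    -0.    -0.095]
[ 30.7 -19.9   6. ] [-0.    -0.    -0.095]
[ 32.4 -16.9   6. ] [-0.    -0.    -0.095]
[ 33.9 -13.7   6. ] [-0.    -0.    -0.095]
[ 35.  -10.4   6. ] [-0.    -0.    -0.095]
[35.9 -7.1  6. ] [-0.    -0.    -0.095]
[36.4 -3.6  6. ] [-0.    -0.    -0.095]
[36.5 -0.2  6. ] [-0.    -0.    -0.095]
[36.4  3.3  6. ] [-0.    -0.    -0.095]
[35.9  6.8  6. ] [-0.    -0.    -0.095]
[35.1 10.1  6. ] [-0.    -0.    -0.095]
[34.  13.4  6. ] [-0.    -0.    -0.095]
```

Emit:
drive_tool:
  targets:
    - {"x": 28.6, "y": -22.7, "z": 3, "rz": -0.095}
    - {"x": 30.7, "y": -19.9, "z": 3, "rz": -0.095}
    - {"x": 32.4, "y": -16.9, "z": 3, "rz": -0.095}
    - {"x": 33.9, "y": -13.7, "z": 3, "rz": -0.095}
    - {"x": 35, "y": -10.4, "z": 3, "rz": -0.095}
    - {"x": 35.9, "y": -7.1, "z": 3, "rz": -0.095}
    - {"x": 36.4, "y": -3.6, "z": 3, "rz": -0.095}
    - {"x": 36.5, "y": -0.2, "z": 3, "rz": -0.095}

```text
$.targets[0]: bad value
```

Emit:
drive_tool:
  targets:
    - {"x": 36.4, "y": 3.3, "z": 10, "rz": -0.095}
    - {"x": 35.9, "y": 6.8, "z": 10, "rz": -0.095}
    - {"x": 35.1, "y": 10.1, "z": 10, "rz": -0.095}
    - {"x": 34, "y": 13.4, "z": 10, "rz": -0.095}
    - {"z": 0}
    - {"z": 0}

```text
$.targets[0]: bad value
```

Run:
```python
from h import *
s=state()
T=np.array([431+.113*40,-268.5+39.7,56])
print(delta(T,goal(np.radians(6.6)),s), s['q'].round(2))
c=cap('top');save(c,'t2.png',(230,170,450,290),3.5)
```

```text
t 0.1 tcp [ 192.8 -594.1  221.8] F [-0.7  0.3 -0.3] w 87.1
 err rot [-1.200e-03 -7.000e-04 -1.147e+00]
(array([ 343.64595299, -272.36033542,  166.16617405]), array([-1.15656095e-03, -6.69364967e-04, -1.14175066e+00])) [ 1.23  0.33 -0.06  1.46  0.02  1.35 -0.09]
```

View pics/t2.png

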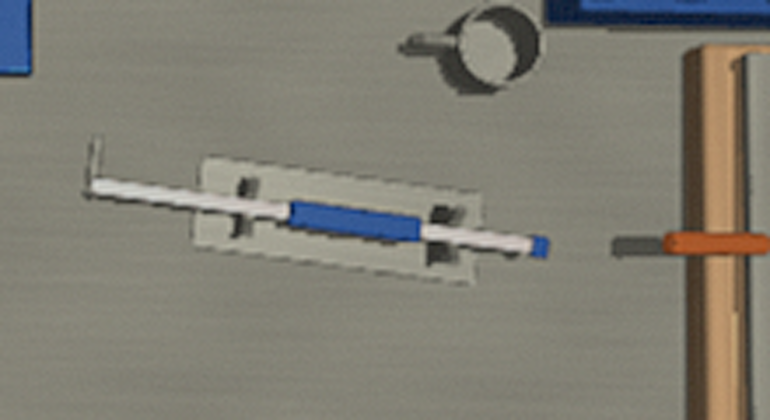

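Nothing moved: the calls were refused because every row needs all its fields. The picture only confirms the lie of the pole: grip from (290,212) to (422,230) between forks at (243,208) and (447,235).

Emit:
drive_tool:
  targets:
    - {"x": 28.6, "y": -22.7, "z": 3, "rx": 0, "ry": 0, "rz": -0.095, "fingers": 100}
    - {"x": 30.7, "y": -19.9, "z": 3, "rx": 0, "ry": 0, "rz": -0.095, "fingers": 100}
    - {"x": 32.4, "y": -16.9, "z": 3, "rx": 0, "ry": 0, "rz": -0.095, "fingers": 100}
    - {"x": 33.9, "y": -13.7, "z": 3, "rx": 0, "ry": 0, "rz": -0.095, "fingers": 100}
    - {"x": 35, "y": -10.4, "z": 3, "rx": 0, "ry": 0, "rz": -0.095, "fingers": 100}
    - {"x": 35.9, "y": -7.1, "z": 3, "rx": 0, "ry": 0, "rz": -0.095, "fingers": 100}
    - {"x": 36.4, "y": -3.6, "z": 3, "rx": 0, "ry": 0, "rz": -0.095, "fingers": 100}
    - {"x": 36.5, "y": -0.2, "z": 3, "rx": 0, "ry": 0, "rz": -0.095, "fingers": 100}

```text
time: 0.82
eef_pos: [355.5, -349.4, 198.4]
ee_rot: [2.696, 1.613, -0.0]
force: [0.5, -0.3, 0.6]
width: 86.6
```

Emit:
drive_tool:
  targets:
    - {"x": 36.4, "y": 3.3, "z": 10, "rx": 0, "ry": 0, "rz": -0.095, "fingers": 100}
    - {"x": 35.9, "y": 6.8, "z": 10, "rx": 0, "ry": 0, "rz": -0.095, "fingers": 100}
    - {"x": 35.1, "y": 10.1, "z": 10, "rx": 0, "ry": 0, "rz": -0.095, "fingers": 100}
    - {"x": 34, "y": 13.4, "z": 10, "rx": 0, "ry": 0, "rz": -0.095, "fingers": 100}
    - {"x": 0, "y": 0, "z": 0, "rx": 0, "ry": 0, "rz": 0, "fingers": 100}
    - {"x": 0, "y": 0, "z": 0, "rx": 0, "ry": 0, "rz": 0, "fingers": 100}

```text
time: 1.32
eef_pos: [436.5, -227.4, 158.0]
ee_rot: [-2.342, -2.092, 0.0]
force: [0.1, -1.0, 0.5]
width: 87.3
```

Run:
```python
from h import *
s=state()
T=np.array([431+.113*40,-268.5+39.7,56])
print(delta(T,goal(np.radians(6.6)),s), s['q'].round(2))
```

```text
t 1.32 tcp [ 436.5 -227.4  158. ] F [ 0.1 -1.   0.5] w 87.3
 err rot [-0.001  -0.0008 -0.0029]
(array([ -1.63594371,  -0.74291875, 101.97099268]), array([-0.00096777, -0.00081013,  0.00238439])) [ 0.85  0.12 -0.49  1.87  0.06  1.17  0.23]
```

Emit:
drive_tool:
  targets:
    - {"x": -1.6, "y": -0.7, "z": 30, "rx": 0, "ry": 0, "rz": 0.002, "fingers": 100}
    - {"x": 0, "y": 0, "z": 30, "rx": 0, "ry": 0, "rz": 0, "fingers": 100}
    - {"x": 0, "y": 0, "z": 25, "rx": 0, "ry": 0, "rz": 0, "fingers": 100}
    - {"x": 0, "y": 0, "z": 17, "rx": 0, "ry": 0, "rz": 0, "fingers": 100}
    - {"x": 0, "y": 0, "z": 0, "rx": 0, "ry": 0, "rz": 0, "fingers": 100}
    - {"x": 0, "y": 0, "z": 0, "rx": 0, "ry": 0, "rz": 0, "fingers": 40}
    - {"x": 0, "y": 0, "z": 0, "rx": 0, "ry": 0, "rz": 0, "fingers": 15}
    - {"x": 0, "y": 0, "z": 0, "rx": 0, "ry": 0, "rz": 0, "fingers": 0}
  force: 60

```text
time: 1.98
eef_pos: [435.9, -231.9, 58.1]
ee_rot: [2.349, 2.083, 0.001]
force: [0.8, 0.2, 0.4]
width: 74.6
```

Emit:
drive_tool:
  targets:
    - {"x": 0, "y": 0, "z": 0, "rx": 0, "ry": 0, "rz": 0, "fingers": 0}
    - {"x": 0, "y": 0, "z": 0, "rx": 0, "ry": 0, "rz": 0, "fingers": 0}
    - {"x": 0, "y": 0, "z": 0, "rx": 0, "ry": 0, "rz": 0, "fingers": 0}
    - {"x": 0, "y": 0, "z": 0, "rx": 0, "ry": 0, "rz": 0, "fingers": 0}
  force: 60

```text
time: 2.32
eef_pos: [435.2, -231.0, 56.9]
ee_rot: [2.349, 2.085, 0.0]
force: [1.0, 0.4, 0.4]
width: 48.5
```

Run:
```python
from h import *
s=state()
print(s['moment'].round(2))
```

```text
t 2.32 tcp [ 435.2 -231.    56.9] F [1.  0.4 0.4] w 48.5
 err rot [ 0.0005  0.0003 -0.0091]
[-0.04 -0.1   0.01]
```

Emit:
drive_tool:
  targets:
    - {"x": 0, "y": 0, "z": 0, "rx": 0, "ry": 0, "rz": 0, "fingers": 0}
    - {"x": 0, "y": 0, "z": 0, "rx": 0, "ry": 0, "rz": 0, "fingers": 0}
    - {"x": 0, "y": 0, "z": 0, "rx": 0, "ry": 0, "rz": 0, "fingers": 0}
    - {"x": 0, "y": 0, "z": 0, "rx": 0, "ry": 0, "rz": 0, "fingers": 0}
    - {"x": 0, "y": 0, "z": 0, "rx": 0, "ry": 0, "rz": 0, "fingers": 0}
    - {"x": 0, "y": 0, "z": 0, "rx": 0, "ry": 0, "rz": 0, "fingers": 0}
    - {"x": 0, "y": 0, "z": 0, "rx": 0, "ry": 0, "rz": 0, "fingers": 0}
    - {"x": 0, "y": 0, "z": 0, "rx": 0, "ry": 0, "rz": 0, "fingers": 0}
  force: 60

```text
time: 2.98
eef_pos: [435.2, -231.0, 56.6]
ee_rot: [2.349, 2.085, 0.0]
force: [1.4, 0.1, -0.5]
width: 21.7
```

Run:
```python
from h import *
import pickle
s=state(); pickle.dump(s,open('grasp.pkl','wb'))
print(s['moment'].round(2))
```

```text
t 2.98 tcp [ 435.2 -231.    56.6] F [ 1.4  0.1 -0.5] w 21.7
 err rot [ 0.0002  0.0001 -0.0091]
[-0.04 -0.26  0.02]
```

Emit:
drive_tool:
  targets:
    - {"x": 0, "y": 0, "z": -10, "rx": 0, "ry": 0, "rz": 0, "fingers": 0}
    - {"x": 0, "y": 0, "z": -25, "rx": 0, "ry": 0, "rz": 0, "fingers": 0}
    - {"x": 0, "y": 0, "z": -36, "rx": 0, "ry": 0, "rz": 0, "fingers": 0}
    - {"x": 0, "y": 0, "z": -36, "rx": 0, "ry": 0, "rz": 0, "fingers": 0}
    - {"x": 0, "y": 0, "z": -36, "rx": 0, "ry": 0, "rz": 0, "fingers": 0}
    - {"x": 0, "y": 0, "z": -36, "rx": 0, "ry": 0, "rz": 0, "fingers": 0}
    - {"x": 0, "y": 0, "z": -25, "rx": 0, "ry": 0, "rz": 0, "fingers": 0}
    - {"x": 0, "y": 0, "z": -10, "rx": 0, "ry": 0, "rz": 0, "fingers": 0}

```text
time: 3.65
eef_pos: [436.0, -231.2, 274.7]
ee_rot: [2.346, 2.082, 0.002]
force: [1.3, 0.4, -2.2]
width: 21.2
```

Emit:
drive_tool:
  targets:
    - {"x": 15, "y": 0, "z": 0, "rx": 0, "ry": 0, "rz": 0, "fingers": 0}
    - {"x": 30, "y": 2, "z": 0, "rx": 0, "ry": 0, "rz": 0, "fingers": 0}
    - {"x": 35, "y": 2, "z": 0, "rx": 0, "ry": 0, "rz": 0, "fingers": 0}
    - {"x": 35, "y": 2, "z": 0, "rx": 0, "ry": 0, "rz": 0, "fingers": 0}
    - {"x": 25, "y": 2, "z": 0, "rx": 0, "ry": 0, "rz": 0, "fingers": 0}
    - {"x": 10, "y": 0, "z": 0, "rx": 0, "ry": 0, "rz": 0, "fingers": 0}
    - {"x": 0, "y": 0, "z": 0, "rx": 0, "ry": 0, "rz": 0, "fingers": 0}

```text
time: 4.23
eef_pos: [460.4, -79.5, 269.3]
ee_rot: [-2.343, -2.09, 0.001]
force: [0.5, -0.3, -1.9]
width: 21.6
```

Run:
```python
from h import *
import pickle
s=state(); print(s['moment'].round(2))
a=cap('scene');b=cap('top'); pickle.dump((a,b),open('c1.pkl','wb'))
A=cv2.resize(a['img'][85:185,230:350],None,fx=4,fy=4,interpolation=cv2.INTER_CUBIC)
B=cv2.resize(b['img'][150:250,165:255],None,fx=4,fy=4,interpolation=cv2.INTER_CUBIC)
cv2.imwrite('pics/m1.png',np.hstack([A[:,:410],B[:, :360]])[:,:,::-1])
```

```text
t 4.23 tcp [460.4 -79.5 269.3] F [ 0.5 -0.3 -1.9] w 21.6
 err rot [-0.0019 -0.0007 -0.0041]
[-0.01 -0.09  0.01]
```

View pics/m1.png

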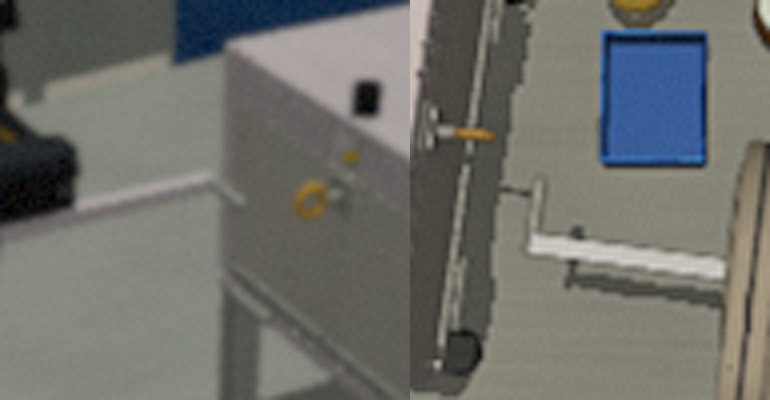

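In the left (scene) half, the hook's tip is near (238,199) and the ring centre near (311,200). In the right (top) half the tip is near (539,184) and the ring near (475,134). I triangulate both from the same views.

```bash
cat >> h.py <<'E'
def dr(c,u,v): return rot(c)@np.array([(u-c['cx'])/c['fx'],(v-c['cy'])/c['fy'],1]),np.array(c['xyz'])
def tri(a,ua,b,ub):
    d1,o1=dr(a,*ua);d2,o2=dr(b,*ub)
    t=np.linalg.lstsq(np.c_[d1,-d2],o2-o1,rcond=None)[0];p,q=o1+d1*t[0],o2+d2*t[1]
    return (p+q)/2,np.linalg.norm(p-q)
E
python3 - <<'E'
from h import *
import pickle
a,b=pickle.load(open('c1.pkl','rb'))
S=lambda u,v:(230+(u+.5)/4-.5,85+(v+.5)/4-.5); T=lambda u,v:(165+(u-410+.5)/4-.5,150+(v+.5)/4-.5)
tip,e1=tri(a,S(238,199),b,T(539.5,184)); eye,e2=tri(a,S(311,200),b,T(475,134))
print('tip',tip,e1,'eye',eye,e2,'diff',eye-tip)
D=eye-tip; print('along ex',D@ex,'n',D@n,'z',D[2])
el,e3=tri(a,S(213,182),b,T(532,238));print('elbow',el,e3)
s=sensors.read_state(); Rc=R.from_rotvec(s['ee_rot']).as_matrix()
print('pred tip',s['eef_pos']+Rc@np.array([180,38,-19.]),'tool frame tip',Rc.T@(tip-s['eef_pos']),'axes',Rc.round(3).tolist())
# refine: hook bar depth & tube pts from depth
P=pts(b);m=(b['z_map']>0)&(abs(P[...,2]-290)<30)&(P[...,1]<110)&(P[...,1]>-60)&(P[...,0]>440)&(P[...,0]<540)
Q=P[m]
t=Q[Q@n<Q@n*0+ (tip@n-25)]
print('tube top z by along:',[(round(k),round(float(np.median(t[abs(t@ex-k)<8][:,2])),1),round(float(np.median(t[abs(t@ex-k)<8]@n)),1)) for k in np.arange((t@ex).min()+8,(t@ex).max(),20)])
h=Q[Q@n>tip@n-25];print('bar z',h[:,2].round(0),'along',(h@ex).round(0),'n',(h@n).round(0))
E
```

```text
tip [518.10476163  96.79425391 289.97661447] 2.013243165532537 eye [547.78617339 136.90283829 290.28968021] 0.5699332447734197 diff [29.68141176 40.10858437  0.31306574]
along ex 43.12343611746534 n 25.10087651442897 z 0.3130657385231643
elbow [484.82994951 100.54687729 288.42282131] 1.9555140995950617
pred tip [519.24999276  90.92749494 288.36319663] tool frame tip [185.68936491  36.16445724 -20.61103758] axes [[0.119, 0.993, -0.002], [0.993, -0.119, 0.0], [-0.0, -0.002, -1.0]]
tube top z by along: [(41, 294.6, 468.0), (61, 292.9, 468.1), (81, 293.6, 467.8), (101, 293.9, 467.8), (121, 293.9, 467.5), (141, 293.5, 467.4)]
bar z [290. 291. 291. 291. 292. 293. 293. 294. 290. 293. 291. 292. 292. 294.
 291. 293. 287. 292. 289. 287. 295. 292. 292. 290. 292. 292. 290. 293.
 295. 293. 297. 290. 290. 288. 294. 292. 295. 286. 289. 293. 292. 288.
 291. 294. 290. 285.] along [153. 155. 153. 150. 157. 154. 152. 149. 157. 154. 152. 149. 156. 153.
 152. 149. 157. 154. 152. 149. 155. 153. 151. 155. 153. 150. 158. 155.
 152. 150. 156. 155. 152. 150. 156. 154. 151. 150. 157. 154. 151. 150.
 156. 153. 151. 150.] n [510. 507. 508. 508. 505. 505. 505. 505. 502. 502. 503. 503. 500. 500.
 500. 501. 498. 498. 498. 499. 495. 495. 496. 493. 493. 493. 490. 490.
 490. 491. 487. 488. 488. 488. 485. 485. 485. 486. 483. 483. 483. 484.
 480. 480. 481. 481.]
```

Emit:
drive_tool:
  targets:
    - {"x": 12, "y": 2, "z": -2.3, "rx": 0, "ry": 0, "rz": 0, "fingers": 0}
    - {"x": 15, "y": 4, "z": 0, "rx": 0, "ry": 0, "rz": 0, "fingers": 0}
    - {"x": 12, "y": 3, "z": 0, "rx": 0, "ry": 0, "rz": 0, "fingers": 0}
    - {"x": 4.4, "y": 1, "z": 0, "rx": 0, "ry": 0, "rz": 0, "fingers": 0}
    - {"x": 0, "y": 0, "z": 0, "rx": 0, "ry": 0, "rz": 0, "fingers": 0}
    - {"x": 0, "y": 0, "z": 0, "rx": 0, "ry": 0, "rz": 0, "fingers": 0}

```text
time: 4.83
eef_pos: [475.6, -42.4, 272.4]
ee_rot: [-2.351, -2.084, 0.001]
force: [0.1, 0.0, -2.4]
width: 21.6
```

Run:
```python
from h import *
import pickle
s=state(); print(s['moment'].round(2))
a=cap('scene');b=cap('top'); pickle.dump((a,b),open('c2.pkl','wb'))
A=cv2.resize(a['img'][110:160,270:320],None,fx=8,fy=8,interpolation=cv2.INTER_CUBIC)
B=cv2.resize(b['img'][160:210,165:215],None,fx=8,fy=8,interpolation=cv2.INTER_CUBIC)
cv2.imwrite('pics/m2.png',np.hstack([A,B])[:,:,::-1])
P=pts(b);m=(b['z_map']>0)&(abs(P[...,2]-290)<25)&(P[...,1]<150)&(P[...,1]>-60)&(P[...,0]>440)&(P[...,0]<560)
Q=P[m];hsv=cv2.cvtColor(b['img'],cv2.COLOR_RGB2HSV)[m]
br=hsv[:,1]>110
print('brass along',np.sort((Q@ex)[br]).round(0),'z',Q[br][:,2].max(), 'n',np.median((Q@n)[br]))
h=Q[(~br)&(Q@n>487)&(Q@n<530)&(Q@ex<215)];
for k in range(488,530,4):
    w=h[abs(h@n-k)<2]
    if len(w):print(k,'along',(w@ex).mean().round(1),'z',np.sort(w[:,2])[-5:].round(1))
```

```text
t 4.83 tcp [475.6 -42.4 272.4] F [ 0.1  0.  -2.4] w 21.6
 err rot [-0.0009  0.0003 -0.0104]
[ 0.06 -0.14 -0.01]
brass along [185. 185. 186. 187. 189. 189. 191. 191. 192. 193. 194. 196. 197. 197.
 198. 198. 200. 201. 201. 202. 204. 205. 206.] z 303.53715970285316 n 528.3463374902129
488 along 194.1 z [290.7 294.7 295.3 295.5 296. ]
492 along 192.7 z [287.9 292.1 294.3 294.5 296.4]
496 along 193.8 z [293.  293.1 295.1 296.5 297.8]
500 along 194.6 z [290.9 293.7 294.  296.1 298.1]
504 along 193.1 z [292.  293.8 294.5 295.5 297. ]
508 along 193.9 z [292.8 293.4 294.6 295.7 296.5]
512 along 192.8 z [292.6 292.8 295.1 295.3 297.2]
516 along 194.1 z [294.4 294.8 295.8 295.9 299.5]
520 along 193.7 z [290.9 292.6 296.6]
524 along 194.6 z [290.1]
528 along 206.8 z [297.8]
```

View pics/m2.png

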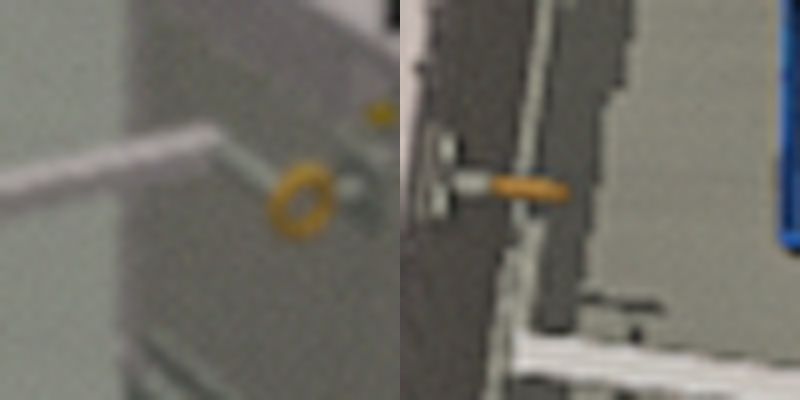

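The scene half shows the bar aimed slightly low and short of the ring at (303,200). Moving 3 mm further along the pole fixes both. In the top half the ring spans u from 490 to 568.

Emit:
drive_tool:
  targets:
    - {"x": 2, "y": 0, "z": 0.4, "rx": 0, "ry": 0, "rz": 0, "fingers": 0}
    - {"x": 1, "y": 0, "z": 0, "rx": 0, "ry": 0, "rz": 0, "fingers": 0}
    - {"x": 0, "y": 3, "z": 0, "rx": 0, "ry": 0, "rz": 0, "fingers": 0}
    - {"x": 0, "y": 3, "z": 0, "rx": 0, "ry": 0, "rz": 0, "fingers": 0}
    - {"x": 0, "y": 3, "z": 0, "rx": 0, "ry": 0, "rz": 0, "fingers": 0}
    - {"x": 0.2, "y": 2, "z": 0, "rx": 0, "ry": 0, "rz": 0, "fingers": 0}
    - {"x": 0, "y": 1, "z": 0, "rx": 0, "ry": 0, "rz": 0, "fingers": 0}
    - {"x": 0, "y": 0, "z": 0, "rx": 0, "ry": 0, "rz": 0, "fingers": 0}

```text
time: 5.6
eef_pos: [488.4, -39.3, 272.3]
ee_rot: [-2.349, -2.085, -0.0]
force: [0.3, 0.3, -1.7]
width: 21.5
```

```bash
cat >> h.py <<'E'
def look(f,ca=(270,110,320,160),cb=(165,160,215,210),k=8):
    a=cap('scene');b=cap('top'); import pickle; pickle.dump((a,b),open(f+'.pkl','wb'))
    I=[cv2.resize(c['img'][r[1]:r[3],r[0]:r[2]],None,fx=k,fy=k,interpolation=cv2.INTER_CUBIC) for c,r in((a,ca),(b,cb))]
    cv2.imwrite('pics/'+f+'.png',np.hstack(I)[:,:,::-1]); return a,b
def prof(b):
    P=pts(b);m=(b['z_map']>0)&(abs(P[...,2]-290)<25)&(P[...,1]<150)&(P[...,1]>-60)&(P[...,0]>440)&(P[...,0]<580)
    Q=P[m];hsv=cv2.cvtColor(b['img'],cv2.COLOR_RGB2HSV)[m];br=hsv[:,1]>110
    print('brass along',(Q@ex)[br].min().round(1),(Q@ex)[br].max().round(1),'z',Q[br][:,2].max().round(1),'n',np.median((Q@n)[br]).round(1))
    h=Q[(~br)&(Q@n>487)&(Q@n<560)&(Q@ex<215)]
    print([(k,(w@ex).mean().round(1),len(w)) for k in range(488,560,4) for w in [h[abs(h@n-k)<2]] if len(w)])
E
python3 - <<'E'
from h import *
s=state(); print(s['moment'].round(2)); a,b=look('m3'); prof(b); state()
E
```

```text
t 5.6 tcp [488.4 -39.3 272.3] F [ 0.3  0.3 -1.7] w 21.5
 err rot [-0.0003 -0.0002 -0.0089]
[ 0.02 -0.15  0.01]
brass along 185.6 207.4 z 304.9 n 528.7
[(488, np.float64(150.2), 53), (492, np.float64(151.4), 68), (496, np.float64(150.8), 58), (500, np.float64(198.6), 7), (504, np.float64(198.8), 3), (508, np.float64(198.4), 8), (512, np.float64(199.7), 6), (516, np.float64(197.4), 5), (520, np.float64(198.7), 6), (524, np.float64(198.1), 7), (532, np.float64(199.2), 5), (536, np.float64(199.0), 1)]
t 5.7 tcp [488.2 -39.2 272.4] F [-0.2 -0.4 -2.6] w 21.5
 err rot [-0.0002 -0.0001 -0.0089]
```

Emit:
drive_tool:
  targets:
    - {"x": -0.7, "y": 2, "z": 0, "rx": 0, "ry": 0, "rz": 0, "fingers": 0}
    - {"x": -0.3, "y": 3, "z": 0, "rx": 0, "ry": 0, "rz": 0, "fingers": 0}
    - {"x": 0, "y": 3, "z": 0, "rx": 0, "ry": 0, "rz": 0, "fingers": 0}
    - {"x": 0.1, "y": 3, "z": 0, "rx": 0, "ry": 0, "rz": 0, "fingers": 0}
    - {"x": 0, "y": 2, "z": 0, "rx": 0, "ry": 0, "rz": 0, "fingers": 0}
    - {"x": 0, "y": 0, "z": 0, "rx": 0, "ry": 0, "rz": 0, "fingers": 0}
    - {"x": 0, "y": 0, "z": 0, "rx": 0, "ry": 0, "rz": 0, "fingers": 0}

```text
time: 6.28
eef_pos: [501.1, -41.7, 272.4]
ee_rot: [-2.349, -2.085, 0.0]
force: [0.8, 0.8, -2.5]
width: 21.4
```

Run:
```python
from h import *
s=state(); print(s['moment'].round(2)); a,b=look('m4'); prof(b); state()
```

```text
t 6.28 tcp [501.1 -41.7 272.4] F [ 0.8  0.8 -2.5] w 21.4
 err rot [-0.0002 -0.0002 -0.0089]
[-0.   -0.13  0.01]
brass along 185.4 206.6 z 302.9 n 528.4
[(496, np.float64(168.2), 3), (500, np.float64(148.8), 74), (504, np.float64(147.9), 69), (508, np.float64(150.2), 69), (512, np.float64(180.0), 9), (516, np.float64(196.7), 6), (520, np.float64(197.7), 7), (524, np.float64(197.1), 5), (528, np.float64(206.3), 1), (532, np.float64(198.5), 7), (536, np.float64(196.2), 6), (540, np.float64(197.7), 8), (544, np.float64(197.1), 3), (548, np.float64(197.8), 1)]
t 6.38 tcp [500.9 -41.7 272.4] F [-0.   0.2 -1.5] w 21.5
 err rot [-0.0001  0.0001 -0.009 ]
```

View pics/m4.png

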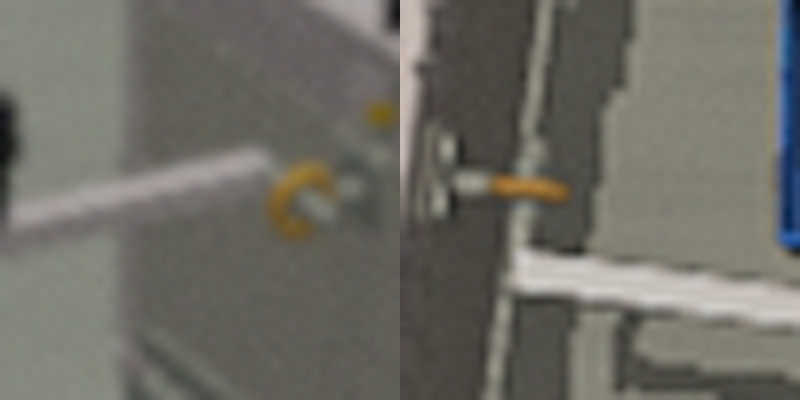

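The scene half now shows the bar crossing the ring's bore at (310,205), and the depth profile shows the tip about 16 mm past the ring with no contact force. I start the pull along the eye's arc.

Emit:
drive_tool:
  targets:
    - {"x": -1.3, "y": 0.02, "z": 0.2, "rx": 0, "ry": 0, "rz": 0, "fingers": 0}
    - {"x": -1.3, "y": 0.02, "z": 0.2, "rx": 0, "ry": 0, "rz": 0, "fingers": 0}
    - {"x": -1.3, "y": 0.02, "z": 0.2, "rx": 0, "ry": 0, "rz": 0, "fingers": 0}
    - {"x": -1.3, "y": 0.02, "z": 0.2, "rx": 0, "ry": 0, "rz": 0, "fingers": 0}
    - {"x": -0.7, "y": 0, "z": 0.1, "rx": 0, "ry": 0, "rz": 0, "fingers": 0}
    - {"x": 0, "y": 0, "z": 0, "rx": 0, "ry": 0, "rz": 0, "fingers": 0}

```text
time: 6.88
eef_pos: [500.7, -46.3, 271.7]
ee_rot: [-2.348, -2.087, -0.003]
force: [1.6, 5.7, -3.2]
width: 21.5
```

Run:
```python
from h import *
import pickle
s=state(); print(s['moment'].round(2))
a,b=pickle.load(open('c0.pkl','rb'))
L=np.array([564.8,292,0]);hinge=L-130*ex
for c in(a,b):
    P=pts(c);hsv=cv2.cvtColor(c['img'],cv2.COLOR_RGB2HSV)
    m=((hsv[...,0]<6)|(hsv[...,0]>174))&(hsv[...,1]>150)&(c['z_map']>0)&(P[...,0]>600)&(P[...,0]<820)&(P[...,1]>0)&(P[...,1]<220)
    Q=P[m];
    if len(Q):
        q=np.median(Q,0);d=q-hinge;print('knob',q,len(Q),'out',-d@ex,'n',d@n,'z',q[2]-155,'angle',np.arctan2(-d@ex,q[2]-155))
```

```text
t 6.88 tcp [500.7 -46.3 271.7] F [ 1.6  5.7 -3.2] w 21.5
 err rot [ 0.0006 -0.0016 -0.0076]
[ 1.11 -0.4  -0.03]
knob [738.19414993  60.11086857 161.84171586] 68 out 81.46145504497393 n 197.7932090248773 z 6.841715857463726 angle 1.4870058175039016
knob [732.51460656  60.90120496 168.62223613] 30 out 81.2991323114965 n 192.0612376494375 z 13.622236132738863 angle 1.4047815352470068
```

Emit:
drive_tool:
  targets:
    - {"x": -1.0, "y": 0.01, "z": 0.25, "rx": 0, "ry": 0, "rz": 0, "fingers": 0}
    - {"x": -1.0, "y": 0.01, "z": 0.25, "rx": 0, "ry": 0, "rz": 0, "fingers": 0}
    - {"x": -1.0, "y": 0.01, "z": 0.25, "rx": 0, "ry": 0, "rz": 0, "fingers": 0}
    - {"x": 0, "y": 0, "z": 0, "rx": 0, "ry": 0, "rz": 0, "fingers": 0}

```text
time: 7.22
eef_pos: [500.9, -47.0, 271.2]
ee_rot: [-2.344, -2.089, -0.007]
force: [3.4, 13.3, -2.2]
width: 21.7
```

Run:
```python
from h import *
s=state(); print(s['moment'].round(2)); prof(cap('top'))
```

```text
t 7.22 tcp [500.9 -47.  271.2] F [ 3.4 13.3 -2.2] w 21.7
 err rot [ 0.0015 -0.0043 -0.0053]
[ 2.66 -0.84 -0.05]
brass along 182.6 204.4 z 306.3 n 528.6
[(496, np.float64(191.7), 2), (500, np.float64(139.9), 77), (504, np.float64(141.1), 75), (508, np.float64(141.2), 69), (512, np.float64(162.9), 12), (516, np.float64(192.0), 8), (520, np.float64(192.6), 5), (524, np.float64(192.4), 6), (528, np.float64(207.6), 2), (532, np.float64(196.4), 5), (536, np.float64(192.1), 8), (540, np.float64(193.0), 5), (544, np.float64(191.7), 5)]
```

Emit:
drive_tool:
  targets:
    - {"x": -0.4, "y": 0, "z": 0.1, "rx": 0, "ry": 0, "rz": 0, "fingers": 0}
    - {"x": 0, "y": 0, "z": 0, "rx": 0, "ry": 0, "rz": 0, "fingers": 0}
    - {"x": 0, "y": 0, "z": 0, "rx": 0, "ry": 0, "rz": 0, "fingers": 0}

```text
time: 7.52
eef_pos: [500.9, -47.1, 271.1]
ee_rot: [-2.344, -2.089, -0.007]
force: [3.1, 12.4, -2.3]
width: 21.7
```

Run:
```python
from h import *
s=state(); print(s['moment'].round(2)); prof(cap('top'));state()
```

```text
t 7.52 tcp [500.9 -47.1 271.1] F [ 3.1 12.4 -2.3] w 21.7
 err rot [ 0.0017 -0.0045 -0.0049]
[ 2.86 -0.85 -0.01]
brass along 183.1 204.2 z 305.9 n 528.5
[(496, np.float64(191.9), 2), (500, np.float64(138.1), 76), (504, np.float64(141.6), 71), (508, np.float64(140.8), 73), (512, np.float64(167.1), 10), (516, np.float64(191.7), 8), (520, np.float64(192.8), 5), (524, np.float64(192.1), 6), (528, np.float64(207.0), 1), (532, np.float64(198.3), 6), (536, np.float64(192.4), 8), (540, np.float64(192.6), 6), (544, np.float64(191.7), 4)]
t 7.57 tcp [500.9 -47.1 271.1] F [ 3.1 12.6 -2. ] w 21.6
 err rot [ 0.0016 -0.0045 -0.0049]
```

Emit:
drive_tool:
  targets:
    - {"x": -0.4, "y": 0, "z": 0.1, "rx": 0, "ry": 0, "rz": 0, "fingers": 0}
    - {"x": -0.3, "y": 0, "z": 0.1, "rx": 0, "ry": 0, "rz": 0, "fingers": 0}
    - {"x": 0, "y": 0, "z": 0, "rx": 0, "ry": 0, "rz": 0, "fingers": 0}
    - {"x": 0, "y": 0, "z": 0, "rx": 0, "ry": 0, "rz": 0, "fingers": 0}

```text
time: 7.9
eef_pos: [500.8, -47.7, 270.9]
ee_rot: [-2.344, -2.089, -0.007]
force: [2.8, 14.6, -2.5]
width: 21.5
```

Run:
```python
from h import *
s=state(); print(s['moment'].round(2)); prof(cap('top'));state()
```

```text
t 7.9 tcp [500.8 -47.7 270.9] F [ 2.8 14.6 -2.5] w 21.5
 err rot [ 0.0016 -0.0046 -0.0048]
[ 2.93 -0.96 -0.1 ]
brass along 182.4 201.9 z 303.5 n 528.7
[(496, np.float64(190.7), 3), (500, np.float64(137.1), 78), (504, np.float64(141.2), 75), (508, np.float64(139.1), 73), (512, np.float64(169.0), 11), (516, np.float64(192.6), 7), (520, np.float64(191.1), 5), (524, np.float64(190.9), 6), (528, np.float64(206.4), 2), (532, np.float64(199.6), 5), (536, np.float64(191.7), 7), (540, np.float64(191.4), 6), (544, np.float64(191.5), 4)]
t 7.95 tcp [500.8 -47.7 270.9] F [ 4.3 13.  -2. ] w 21.9
 err rot [ 0.0017 -0.0045 -0.0048]
```

Emit:
drive_tool:
  targets:
    - {"x": -0.8, "y": 0.01, "z": 0.2, "rx": 0, "ry": 0, "rz": 0, "fingers": 0}
    - {"x": -0.8, "y": 0.01, "z": 0.2, "rx": 0, "ry": 0, "rz": 0, "fingers": 0}
    - {"x": -0.8, "y": 0.01, "z": 0.2, "rx": 0, "ry": 0, "rz": 0, "fingers": 0}
    - {"x": 0, "y": 0, "z": 0, "rx": 0, "ry": 0, "rz": 0, "fingers": 0}

```text
time: 8.28
eef_pos: [499.9, -53.0, 270.0]
ee_rot: [-2.348, -2.087, -0.002]
force: [1.5, 4.2, -2.7]
width: 21.4
```

Run:
```python
from h import *
s=state(); print(s['moment'].round(2)); prof(cap('top'));state()
```

```text
t 8.28 tcp [499.9 -53.  270. ] F [ 1.5  4.2 -2.7] w 21.4
 err rot [ 0.0004 -0.0012 -0.0077]
[ 0.85 -0.32 -0.02]
brass along 177.9 198.6 z 304.0 n 529.0
[(500, np.float64(133.3), 79), (504, np.float64(134.1), 73), (508, np.float64(135.5), 73), (512, np.float64(170.2), 12), (516, np.float64(186.5), 4), (520, np.float64(185.1), 6), (524, np.float64(189.5), 7), (528, np.float64(197.6), 7), (532, np.float64(198.8), 10), (536, np.float64(187.1), 4), (540, np.float64(185.4), 7), (544, np.float64(186.4), 6)]
t 8.33 tcp [499.8 -53.2 269.9] F [ 1.   4.3 -1.8] w 21.6
 err rot [ 0.0003 -0.0008 -0.008 ]
```

```bash
python3 -c "
import numpy as np
o=lambda t:26*np.cos(t)+135*np.sin(t); z=lambda t:135*np.cos(t)-26*np.sin(t)
e=[.087,.16]+list(np.arange(.28,1.5,.12))
for a,b in zip(e,e[1:]): print(round(a,3),round(b,3),'x',round((o(a)-o(b))/8,2),'z',round((z(a)-z(b))/8,2))
"
```

```text
0.087 0.16 x -1.19 z 0.39
0.16 0.28 x -1.89 z 0.82
0.28 0.4 x -1.78 z 1.04
0.4 0.52 x -1.64 z 1.25
0.52 0.64 x -1.48 z 1.44
0.64 0.76 x -1.3 z 1.6
0.76 0.88 x -1.1 z 1.75
0.88 1.0 x -0.88 z 1.86
1.0 1.12 x -0.65 z 1.96
1.12 1.24 x -0.41 z 2.02
1.24 1.36 x -0.17 z 2.05
1.36 1.48 x 0.08 z 2.06
```

Emit:
drive_tool:
  targets:
    - {"x": -1.2, "y": 0.01, "z": 0.4, "rx": 0, "ry": 0, "rz": 0, "fingers": 0}
    - {"x": -1.2, "y": 0.01, "z": 0.4, "rx": 0, "ry": 0, "rz": 0, "fingers": 0}
    - {"x": -1.2, "y": 0.01, "z": 0.4, "rx": 0, "ry": 0, "rz": 0, "fingers": 0}
    - {"x": -1.2, "y": 0.01, "z": 0.4, "rx": 0, "ry": 0, "rz": 0, "fingers": 0}
    - {"x": -1.2, "y": 0.01, "z": 0.4, "rx": 0, "ry": 0, "rz": 0, "fingers": 0}
    - {"x": -1.2, "y": 0.01, "z": 0.4, "rx": 0, "ry": 0, "rz": 0, "fingers": 0}
    - {"x": -1.2, "y": 0.01, "z": 0.4, "rx": 0, "ry": 0, "rz": 0, "fingers": 0}
    - {"x": -1.2, "y": 0.01, "z": 0.4, "rx": 0, "ry": 0, "rz": 0, "fingers": 0}

```text
time: 9.0
eef_pos: [498.6, -63.8, 266.7]
ee_rot: [2.35, 2.085, -0.0]
force: [-0.2, 1.1, -2.7]
width: 21.2
```

Run:
```python
from h import *
s=state(); print(s['moment'].round(2)); prof(cap('top'));state()
```

```text
t 9.0 tcp [498.6 -63.8 266.7] F [-0.2  1.1 -2.7] w 21.2
 err rot [ 0.      0.0002 -0.0091]
[ 0.09 -0.05  0.03]
brass along 166.0 185.2 z 302.4 n 528.7
[(488, np.float64(203.1), 2), (492, np.float64(203.7), 4), (496, np.float64(196.0), 7), (500, np.float64(123.9), 84), (504, np.float64(128.0), 80), (508, np.float64(126.0), 78), (512, np.float64(178.5), 15), (516, np.float64(188.4), 15), (520, np.float64(193.3), 11), (524, np.float64(189.2), 12), (528, np.float64(199.0), 17), (532, np.float64(193.3), 16), (536, np.float64(192.6), 17), (540, np.float64(195.1), 12), (544, np.float64(190.3), 12), (548, np.float64(206.6), 10), (552, np.float64(206.6), 8), (556, np.float64(206.0), 7)]
t 9.05 tcp [498.5 -64.1 266.6] F [ 0.7 -0.6 -2.2] w 21.6
 err rot [-0.0001  0.0003 -0.0095]
```

Emit:
drive_tool:
  targets:
    - {"x": -1.9, "y": 0.02, "z": 0.8, "rx": 0, "ry": 0, "rz": 0, "fingers": 0}
    - {"x": -1.9, "y": 0.02, "z": 0.8, "rx": 0, "ry": 0, "rz": 0, "fingers": 0}
    - {"x": -1.9, "y": 0.02, "z": 0.8, "rx": 0, "ry": 0, "rz": 0, "fingers": 0}
    - {"x": -1.9, "y": 0.02, "z": 0.8, "rx": 0, "ry": 0, "rz": 0, "fingers": 0}
    - {"x": -1.9, "y": 0.02, "z": 0.8, "rx": 0, "ry": 0, "rz": 0, "fingers": 0}
    - {"x": -1.9, "y": 0.02, "z": 0.8, "rx": 0, "ry": 0, "rz": 0, "fingers": 0}
    - {"x": -1.9, "y": 0.02, "z": 0.9, "rx": 0, "ry": 0, "rz": 0, "fingers": 0}
    - {"x": -1.9, "y": 0.02, "z": 0.9, "rx": 0, "ry": 0, "rz": 0, "fingers": 0}

```text
time: 9.72
eef_pos: [496.9, -79.0, 260.0]
ee_rot: [2.35, 2.085, -0.0]
force: [0.5, 0.8, -2.4]
width: 21.4
```

```bash
cat >> h.py <<'E'
def chk():
    for i in range(3):
        c=cap('top'); s=sensors.read_state(); print('F',s['force'].round(1),'M',s['moment'].round(2),'tcp',s['eef_pos'].round(1))
    P=pts(c);m=(c['z_map']>0)&(P[...,2]>120)&(P[...,2]<310)&(P[...,1]<180)&(P[...,1]>-40)&(P[...,0]>450)&(P[...,0]<620)
    Q=P[m];h=cv2.cvtColor(c['img'],cv2.COLOR_RGB2HSV)[m];b=(h[:,1]>110)&(h[:,0]<30)
    B=Q[b];print('brass out from hinge',(160.5+0-(B@ex)).min().round(1) if 0 else (222-(B@ex)-52+0).round(0).min(),'mid out chg',(196-((B@ex).min()+(B@ex).max())/2).round(1),'z',np.median(B[:,2]).round(1),'n',np.median(B@n).round(1),len(B))
    return c
E
python3 - <<'E'
from h import *
chk()
E
```

```text
F [-0.  -0.7 -3. ] M [-0.05 -0.11  0.  ] tcp [496.8 -79.4 259.8]
F [-0.2  0.1 -2.5] M [ 0.08 -0.11 -0.04] tcp [496.9 -79.2 259.9]
F [-0.1 -0.5 -2. ] M [ 0.08 -0.07 -0.03] tcp [496.9 -78.9 260. ]
brass out from hinge 1.0 mid out chg 36.9 z 287.1 n 528.9 19
```

Emit:
drive_tool:
  targets:
    - {"x": -1.8, "y": 0.02, "z": 1.0, "rx": 0, "ry": 0, "rz": 0, "fingers": 0}
    - {"x": -1.8, "y": 0.02, "z": 1.0, "rx": 0, "ry": 0, "rz": 0, "fingers": 0}
    - {"x": -1.8, "y": 0.02, "z": 1.0, "rx": 0, "ry": 0, "rz": 0, "fingers": 0}
    - {"x": -1.8, "y": 0.02, "z": 1.0, "rx": 0, "ry": 0, "rz": 0, "fingers": 0}
    - {"x": -1.8, "y": 0.02, "z": 1.1, "rx": 0, "ry": 0, "rz": 0, "fingers": 0}
    - {"x": -1.8, "y": 0.02, "z": 1.1, "rx": 0, "ry": 0, "rz": 0, "fingers": 0}
    - {"x": -1.7, "y": 0.02, "z": 1.1, "rx": 0, "ry": 0, "rz": 0, "fingers": 0}
    - {"x": -1.7, "y": 0.02, "z": 1.1, "rx": 0, "ry": 0, "rz": 0, "fingers": 0}

```text
time: 10.53
eef_pos: [495.4, -93.1, 251.5]
ee_rot: [2.35, 2.085, -0.0]
force: [1.3, 0.0, -2.3]
width: 21.7
```

Emit:
drive_tool:
  targets:
    - {"x": -1.7, "y": 0.02, "z": 1.2, "rx": 0, "ry": 0, "rz": 0, "fingers": 0}
    - {"x": -1.7, "y": 0.02, "z": 1.2, "rx": 0, "ry": 0, "rz": 0, "fingers": 0}
    - {"x": -1.7, "y": 0.02, "z": 1.2, "rx": 0, "ry": 0, "rz": 0, "fingers": 0}
    - {"x": -1.7, "y": 0.02, "z": 1.2, "rx": 0, "ry": 0, "rz": 0, "fingers": 0}
    - {"x": -1.6, "y": 0.02, "z": 1.3, "rx": 0, "ry": 0, "rz": 0, "fingers": 0}
    - {"x": -1.6, "y": 0.02, "z": 1.3, "rx": 0, "ry": 0, "rz": 0, "fingers": 0}
    - {"x": -1.6, "y": 0.02, "z": 1.3, "rx": 0, "ry": 0, "rz": 0, "fingers": 0}
    - {"x": -1.6, "y": 0.02, "z": 1.3, "rx": 0, "ry": 0, "rz": 0, "fingers": 0}

```text
time: 11.2
eef_pos: [494.0, -106.1, 241.6]
ee_rot: [2.35, 2.085, -0.0]
force: [0.0, -0.3, -1.8]
width: 21.5
```

Run:
```python
from h import *
chk()
look('m5',(245,110,345,210),(165,140,265,240),4)
```

```text
F [-0.3 -0.8 -3. ] M [-0.23 -0.07  0.01] tcp [ 493.8 -106.5  241.3]
F [ 0.1 -1.2 -2.8] M [-0.33 -0.04 -0.03] tcp [ 493.9 -106.3  241.4]
F [-0.1 -0.9 -2.6] M [-0.38 -0.03 -0.03] tcp [ 493.9 -106.2  241.5]
brass out from hinge 34.0 mid out chg 68.6 z 267.7 n 529.3 17
```

View pics/m5.png

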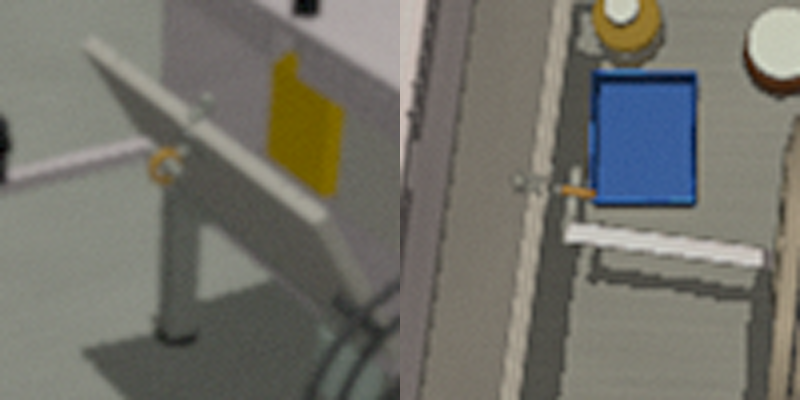

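The left half shows the flap about half-way down with the hook still in the ring at (165,165). The top half agrees, with the ring at (578,191) on the bar.

Emit:
drive_tool:
  targets:
    - {"x": -1.6, "y": 0.02, "z": 1.4, "rx": 0, "ry": 0, "rz": 0, "fingers": 0}
    - {"x": -1.5, "y": 0.02, "z": 1.4, "rx": 0, "ry": 0, "rz": 0, "fingers": 0}
    - {"x": -1.5, "y": 0.02, "z": 1.4, "rx": 0, "ry": 0, "rz": 0, "fingers": 0}
    - {"x": -1.5, "y": 0.02, "z": 1.4, "rx": 0, "ry": 0, "rz": 0, "fingers": 0}
    - {"x": -1.5, "y": 0.02, "z": 1.5, "rx": 0, "ry": 0, "rz": 0, "fingers": 0}
    - {"x": -1.4, "y": 0.02, "z": 1.5, "rx": 0, "ry": 0, "rz": 0, "fingers": 0}
    - {"x": -1.4, "y": 0.02, "z": 1.5, "rx": 0, "ry": 0, "rz": 0, "fingers": 0}
    - {"x": -1.4, "y": 0.02, "z": 1.5, "rx": 0, "ry": 0, "rz": 0, "fingers": 0}

```text
time: 12.12
eef_pos: [492.8, -117.9, 229.9]
ee_rot: [2.35, 2.085, -0.0]
force: [0.2, -0.5, -2.5]
width: 21.7
```

Emit:
drive_tool:
  targets:
    - {"x": -1.4, "y": 0.02, "z": 1.5, "rx": 0, "ry": 0, "rz": 0, "fingers": 0}
    - {"x": -1.4, "y": 0.02, "z": 1.6, "rx": 0, "ry": 0, "rz": 0, "fingers": 0}
    - {"x": -1.3, "y": 0.02, "z": 1.6, "rx": 0, "ry": 0, "rz": 0, "fingers": 0}
    - {"x": -1.3, "y": 0.02, "z": 1.6, "rx": 0, "ry": 0, "rz": 0, "fingers": 0}
    - {"x": -1.3, "y": 0.02, "z": 1.6, "rx": 0, "ry": 0, "rz": 0, "fingers": 0}
    - {"x": -1.3, "y": 0.02, "z": 1.6, "rx": 0, "ry": 0, "rz": 0, "fingers": 0}
    - {"x": -1.2, "y": 0.02, "z": 1.7, "rx": 0, "ry": 0, "rz": 0, "fingers": 0}
    - {"x": -1.2, "y": 0.02, "z": 1.7, "rx": 0, "ry": 0, "rz": 0, "fingers": 0}

```text
time: 12.78
eef_pos: [491.7, -128.2, 217.0]
ee_rot: [2.35, 2.085, -0.0]
force: [0.3, -0.7, -3.1]
width: 21.6
```

Run:
```python
from h import *
chk()
```

```text
F [-1.4 -1.6 -3.8] M [-0.38 -0.05 -0.06] tcp [ 491.5 -128.5  216.7]
F [ 1.  -0.9 -2.8] M [-0.46  0.03 -0.03] tcp [ 491.5 -128.4  216.8]
F [-0.5 -1.  -3.7] M [-0.48 -0.02 -0.03] tcp [ 491.5 -128.3  217. ]
brass out from hinge 57.0 mid out chg 90.6 z 241.9 n 529.3 12
```

Emit:
drive_tool:
  targets:
    - {"x": -1.2, "y": 0.02, "z": 1.7, "rx": 0, "ry": 0, "rz": 0, "fingers": 0}
    - {"x": -1.2, "y": 0.02, "z": 1.7, "rx": 0, "ry": 0, "rz": 0, "fingers": 0}
    - {"x": -1.1, "y": 0.02, "z": 1.7, "rx": 0, "ry": 0, "rz": 0, "fingers": 0}
    - {"x": -1.1, "y": 0.02, "z": 1.7, "rx": 0, "ry": 0, "rz": 0, "fingers": 0}
    - {"x": -1.1, "y": 0.02, "z": 1.8, "rx": 0, "ry": 0, "rz": 0, "fingers": 0}
    - {"x": -1.1, "y": 0.02, "z": 1.8, "rx": 0, "ry": 0, "rz": 0, "fingers": 0}
    - {"x": -1.0, "y": 0.02, "z": 1.8, "rx": 0, "ry": 0, "rz": 0, "fingers": 0}
    - {"x": -1.0, "y": 0.02, "z": 1.8, "rx": 0, "ry": 0, "rz": 0, "fingers": 0}

```text
time: 13.6
eef_pos: [490.8, -136.9, 203.0]
ee_rot: [2.35, 2.085, -0.0]
force: [0.3, -0.9, -2.3]
width: 21.6
```

Emit:
drive_tool:
  targets:
    - {"x": -1.0, "y": 0.02, "z": 1.8, "rx": 0, "ry": 0, "rz": 0, "fingers": 0}
    - {"x": -0.9, "y": 0.02, "z": 1.8, "rx": 0, "ry": 0, "rz": 0, "fingers": 0}
    - {"x": -0.9, "y": 0.02, "z": 1.8, "rx": 0, "ry": 0, "rz": 0, "fingers": 0}
    - {"x": -0.9, "y": 0.02, "z": 1.9, "rx": 0, "ry": 0, "rz": 0, "fingers": 0}
    - {"x": -0.9, "y": 0.02, "z": 1.9, "rx": 0, "ry": 0, "rz": 0, "fingers": 0}

```text
time: 14.02
eef_pos: [490.4, -141.5, 193.8]
ee_rot: [2.35, 2.085, -0.0]
force: [0.1, -1.3, -2.9]
width: 21.4
```

Run:
```python
from h import *
chk()
```

```text
F [-0.  -0.4 -3.9] M [-0.45  0.   -0.07] tcp [ 490.1 -141.7  193.4]
F [ 0.2 -1.8 -2.1] M [-0.5  -0.04 -0.  ] tcp [ 490.2 -141.6  193.6]
F [-0.9 -2.  -4.3] M [-0.63  0.01 -0.05] tcp [ 490.3 -141.6  193.8]
brass out from hinge 71.0 mid out chg 104.6 z 218.0 n 529.4 13
```

Emit:
drive_tool:
  targets:
    - {"x": -0.9, "y": 0.02, "z": 1.9, "rx": 0, "ry": 0, "rz": 0, "fingers": 0}
    - {"x": -0.8, "y": 0.02, "z": 1.9, "rx": 0, "ry": 0, "rz": 0, "fingers": 0}
    - {"x": -0.8, "y": 0.02, "z": 1.9, "rx": 0, "ry": 0, "rz": 0, "fingers": 0}
    - {"x": -0.8, "y": 0.02, "z": 1.9, "rx": 0, "ry": 0, "rz": 0, "fingers": 0}

```text
time: 14.5
eef_pos: [490.1, -144.7, 186.2]
ee_rot: [2.35, 2.085, -0.0]
force: [-0.9, -0.8, -3.5]
width: 21.3
```

Run:
```python
from h import *
chk()
```

```text
F [-1.1 -0.1 -4. ] M [-0.43 -0.04 -0.06] tcp [ 489.8 -144.9  185.8]
F [-0.3 -0.7 -3.9] M [-0.53 -0.   -0.05] tcp [ 489.9 -144.9  186. ]
F [ 0.2 -1.1 -3.4] M [-0.55  0.04  0.  ] tcp [ 489.9 -144.8  186.2]
brass out from hinge 78.0 mid out chg 109.2 z 207.7 n 529.7 10
```

Emit:
drive_tool:
  targets:
    - {"x": -0.7, "y": 0.02, "z": 1.9, "rx": 0, "ry": 0, "rz": 0, "fingers": 0}
    - {"x": -0.7, "y": 0.02, "z": 1.9, "rx": 0, "ry": 0, "rz": 0, "fingers": 0}
    - {"x": -0.7, "y": 0.02, "z": 2.0, "rx": 0, "ry": 0, "rz": 0, "fingers": 0}
    - {"x": -0.6, "y": 0.02, "z": 2.0, "rx": 0, "ry": 0, "rz": 0, "fingers": 0}

```text
time: 14.98
eef_pos: [489.8, -147.4, 178.4]
ee_rot: [2.35, 2.085, -0.0]
force: [-0.3, -0.3, -3.0]
width: 21.5
```

Run:
```python
from h import *
chk()
```

```text
F [-1.4 -0.7 -4.2] M [-0.4  -0.01 -0.04] tcp [ 489.6 -147.5  178. ]
F [-0.3 -1.2 -4.2] M [-0.53 -0.03  0.  ] tcp [ 489.6 -147.5  178.1]
F [ 0.5 -1.2 -4.2] M [-0.53  0.03  0.04] tcp [ 489.7 -147.5  178.4]
brass out from hinge 81.0 mid out chg 111.6 z 200.6 n 529.7 10
```

Emit:
drive_tool:
  targets:
    - {"x": -0.6, "y": 0.02, "z": 2.0, "rx": 0, "ry": 0, "rz": 0, "fingers": 0}
    - {"x": -0.6, "y": 0.02, "z": 2.0, "rx": 0, "ry": 0, "rz": 0, "fingers": 0}
    - {"x": -0.6, "y": 0.02, "z": 2.0, "rx": 0, "ry": 0, "rz": 0, "fingers": 0}
    - {"x": -0.5, "y": 0.02, "z": 2.0, "rx": 0, "ry": 0, "rz": 0, "fingers": 0}

```text
time: 15.47
eef_pos: [489.6, -149.7, 170.4]
ee_rot: [-2.35, -2.085, 0.0]
force: [-0.7, -1.2, -2.8]
width: 21.6
```

Run:
```python
from h import *
chk()
```

```text
F [-0.7 -0.8 -4. ] M [-0.42 -0.02 -0.02] tcp [ 489.4 -149.8  170. ]
F [-0.5 -1.9 -4.4] M [-0.53  0.03 -0.06] tcp [ 489.4 -149.7  170.1]
F [-0.3 -1.2 -3.7] M [-0.57  0.03 -0.05] tcp [ 489.5 -149.7  170.4]
brass out from hinge 85.0 mid out chg 114.8 z 188.9 n 529.1 8
```

Emit:
drive_tool:
  targets:
    - {"x": -0.5, "y": 0.02, "z": 2.0, "rx": 0, "ry": 0, "rz": 0, "fingers": 0}
    - {"x": -0.5, "y": 0.02, "z": 2.0, "rx": 0, "ry": 0, "rz": 0, "fingers": 0}
    - {"x": -0.5, "y": 0.02, "z": 2.0, "rx": 0, "ry": 0, "rz": 0, "fingers": 0}

```text
time: 15.87
eef_pos: [489.5, -151.1, 164.4]
ee_rot: [2.349, 2.085, 0.0]
force: [0.4, 0.2, -3.8]
width: 21.5
```

Run:
```python
from h import *
chk()
```

```text
F [-0.6 -0.8 -4.7] M [-0.33 -0.02 -0.03] tcp [ 489.3 -151.2  164. ]
F [-0.9 -0.8 -3.8] M [-0.46  0.01 -0.04] tcp [ 489.3 -151.2  164.2]
F [-0.2 -0.3 -3.6] M [-0.49  0.04  0.  ] tcp [ 489.4 -151.2  164.4]
brass out from hinge 88.0 mid out chg 116.3 z 187.4 n 529.3 6
```

Emit:
drive_tool:
  targets:
    - {"x": -0.4, "y": 0.02, "z": 2.0, "rx": 0, "ry": 0, "rz": 0, "fingers": 0}
    - {"x": -0.4, "y": 0.02, "z": 2.0, "rx": 0, "ry": 0, "rz": 0, "fingers": 0}
    - {"x": -0.4, "y": 0.02, "z": 2.0, "rx": 0, "ry": 0, "rz": 0, "fingers": 0}

```text
time: 16.27
eef_pos: [489.5, -152.3, 158.4]
ee_rot: [2.349, 2.085, 0.0]
force: [0.4, 0.3, -3.7]
width: 21.7
```

Run:
```python
from h import *
chk()
```

```text
F [-0.5 -0.  -4.5] M [-0.36  0.04 -0.01] tcp [ 489.2 -152.4  158. ]
F [ 0.2 -0.  -3.5] M [-0.4  -0.02 -0.08] tcp [ 489.2 -152.4  158.2]
F [ 0.  -0.5 -3.2] M [-0.49  0.02 -0.02] tcp [ 489.3 -152.4  158.4]
brass out from hinge 92.0 mid out chg 119.5 z 178.7 n 530.6 4
```

Emit:
drive_tool:
  targets:
    - {"x": -0.3, "y": 0.02, "z": 2.0, "rx": 0, "ry": 0, "rz": 0, "fingers": 0}
    - {"x": -0.3, "y": 0.02, "z": 2.0, "rx": 0, "ry": 0, "rz": 0, "fingers": 0}
    - {"x": -0.3, "y": 0.02, "z": 2.0, "rx": 0, "ry": 0, "rz": 0, "fingers": 0}

```text
time: 16.67
eef_pos: [489.5, -153.1, 152.5]
ee_rot: [2.35, 2.085, 0.0]
force: [-0.6, 1.2, -2.0]
width: 21.5
```

Run:
```python
from h import *
chk()
```

```text
F [-2.   0.7 -3. ] M [ 0.07 -0.04  0.09] tcp [ 489.3 -153.1  152.1]
F [-0.9 -0.4 -2.4] M [-0.03 -0.06  0.03] tcp [ 489.4 -153.1  152.3]
F [-0.1  0.8 -1.9] M [-0.02 -0.02  0.06] tcp [ 489.5 -153.1  152.6]
brass out from hinge 92.0 mid out chg 119.6 z 175.3 n 529.6 3
```

The moment has gone to zero, so the flap's weight has left the hook and it rests on the stop. I dwell, then withdraw the hook along its bar.

Emit:
drive_tool:
  targets:
    - {"x": 0, "y": 0, "z": 0, "rx": 0, "ry": 0, "rz": 0, "fingers": 0}
    - {"x": 0, "y": 0, "z": 0, "rx": 0, "ry": 0, "rz": 0, "fingers": 0}
    - {"x": 0, "y": 0, "z": 0, "rx": 0, "ry": 0, "rz": 0, "fingers": 0}
    - {"x": 0, "y": -2, "z": 0, "rx": 0, "ry": 0, "rz": 0, "fingers": 0}
    - {"x": 0, "y": -3, "z": 0, "rx": 0, "ry": 0, "rz": 0, "fingers": 0}
    - {"x": -0.1, "y": -3, "z": 0, "rx": 0, "ry": 0, "rz": 0, "fingers": 0}

```text
time: 17.32
eef_pos: [481.3, -152.3, 152.6]
ee_rot: [2.349, 2.085, 0.0]
force: [1.2, 1.4, -2.7]
width: 21.4
```

Run:
```python
from h import *
chk()
```

```text
F [ 0.1  0.8 -3.4] M [ 0.02 -0.09 -0.01] tcp [ 480.7 -152.4  152.6]
F [-0.1  0.6 -2.9] M [0.   0.04 0.05] tcp [ 480.9 -152.5  152.6]
F [-1.1 -0.2 -3.1] M [-0.03  0.05  0.09] tcp [ 481.  -152.5  152.6]
brass out from hinge 92.0 mid out chg 119.6 z 175.2 n 529.7 3
```

Emit:
drive_tool:
  targets:
    - {"x": 0, "y": -4, "z": 0, "rx": 0, "ry": 0, "rz": 0, "fingers": 0}
    - {"x": -0.1, "y": -5, "z": 0, "rx": 0, "ry": 0, "rz": 0, "fingers": 0}
    - {"x": 0, "y": -5, "z": 0, "rx": 0, "ry": 0, "rz": 0, "fingers": 0}
    - {"x": -0.1, "y": -5, "z": 0, "rx": 0, "ry": 0, "rz": 0, "fingers": 0}
    - {"x": 0, "y": -6, "z": 0, "rx": 0, "ry": 0, "rz": 0, "fingers": 0}
    - {"x": 0, "y": -8, "z": 0, "rx": 0, "ry": 0, "rz": 0, "fingers": 0}
    - {"x": 0, "y": -7, "z": 0, "rx": 0, "ry": 0, "rz": 0, "fingers": 0}
    - {"x": 0, "y": 0, "z": 0, "rx": 0, "ry": 0, "rz": 0, "fingers": 0}

```text
time: 18.13
eef_pos: [440.3, -147.9, 152.6]
ee_rot: [2.35, 2.085, -0.002]
force: [-0.3, -0.1, -1.0]
width: 21.6
```

Run:
```python
from h import *
import pickle
s=state();print(s['moment'].round(2))
g=pickle.load(open('grasp.pkl','rb'));Rg=R.from_rotvec(g['ee_rot']).as_matrix()
print('to grasp pose',delta(g['eef_pos'],Rg,s))
a,b=look('m6',(220,110,320,210),(165,140,265,240),4)
P=pts(b);m=(b['z_map']>0)&(P[...,2]>140)&(P[...,2]<200)&(P[...,1]<80)&(P[...,1]>-130)&(P[...,0]>380)&(P[...,0]<520)
Q=P[m];k=np.abs(Q@n-np.median(Q@n))<10;T=Q[k]
print('pole fit z vs along',np.polyfit(T@ex,T[:,2],1),'n vs along',np.polyfit(T@ex,T@n,1),'tip end along',(Q@ex).max(),len(T))
```

```text
t 18.13 tcp [ 440.3 -147.9  152.6] F [-0.3 -0.1 -1. ] w 21.6
 err rot [-0.0006  0.0008 -0.0094]
[ 0.06 -0.13  0.01]
to grasp pose (array([-82.98475633,   4.88407683,  96.07794046]), array([-0.00078118,  0.00071064, -0.00039264]))
pole fit z vs along [1.03317771e-01 1.77695880e+02] n vs along [8.76600615e-03 4.56296230e+02] tip end along 135.56496186094589 284
```

View pics/m6.png

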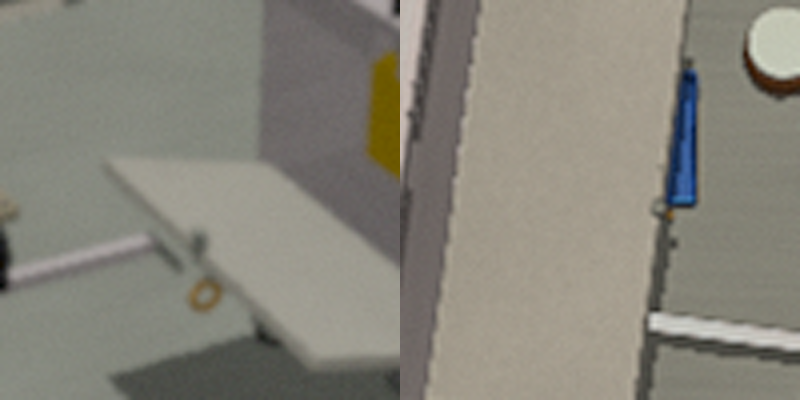

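Left half: the flap lies down, and the hook at (165,255) is clear of the ring at (205,293). Now back above the rest.

Emit:
drive_tool:
  targets:
    - {"x": -10, "y": 0, "z": 0, "rx": 0, "ry": 0, "rz": 0, "fingers": 0}
    - {"x": -20, "y": 1, "z": 5, "rx": 0, "ry": 0, "rz": 0, "fingers": 0}
    - {"x": -25, "y": 2, "z": 10, "rx": 0, "ry": 0, "rz": 0, "fingers": 0}
    - {"x": -18, "y": 1.9, "z": 10, "rx": 0, "ry": 0, "rz": 0, "fingers": 0}
    - {"x": -10, "y": 0, "z": 5, "rx": 0, "ry": 0, "rz": 0, "fingers": 0}
    - {"x": 0, "y": 0, "z": 0, "rx": 0, "ry": 0, "rz": 0, "fingers": 0}
    - {"x": 0, "y": 0, "z": 0, "rx": 0, "ry": 0, "rz": 0, "fingers": 0}

```text
time: 18.82
eef_pos: [436.7, -230.6, 122.5]
ee_rot: [-2.349, -2.084, -0.001]
force: [-0.0, 0.8, -2.1]
width: 21.6
```

Run:
```python
from h import *
import pickle
s=state()
g=pickle.load(open('grasp.pkl','rb'));Rg=R.from_rotvec(g['ee_rot']).as_matrix()
print('to grasp pose',delta(g['eef_pos'],Rg,s))
b=cap('top');a0,b0=pickle.load(open('c0.pkl','rb'));b1=pickle.load(open('c1.pkl','rb'))[1]
def fit(c,zc,o):
    P=pts(c);m=(c['z_map']>0)&(abs(P[...,2]-zc)<14)&(P[...,0]>390)&(P[...,0]<480)
    V=c['img'].astype(int).sum(-1);m&=(V>480)
    al=P@ex-o;m&=(al>75)&(al<212)   # from grip mid
    Q=P[m];A=Q@ex-o
    for _ in range(2):
        f=np.polyfit(A,Q@n,1);k=abs(Q@n-np.polyval(f,A))<7;Q=Q[k];A=A[k]
    print('n fit at grip',f.round(4),'z',np.polyfit(A,Q[:,2],1).round(3),len(Q))
G=np.array([431,-266.5,0]);fit(b0,81,G@ex);
p=s['eef_pos'];fit(b,p[2]+19+6,p@ex-36)
p1=np.array([460.4,-79.5,269.3]);fit(b1,294,p1@ex-36)
print('grip n from tcp: grasp',g['eef_pos']@n,'now',p@n,'c1',p1@n)
```

```text
t 18.82 tcp [ 436.7 -230.6  122.5] F [-0.   0.8 -2.1] w 21.6
 err rot [-0.0005 -0.001  -0.0096]
to grasp pose (array([-0.64531382, -1.44272865, 65.90156743]), array([-0.00068616, -0.00102644, -0.00052172]))
n fit at grip [5.900000e-03 4.597437e+02] z [-3.0000e-03  8.1357e+01] 176
n fit at grip [5.000000e-04 4.608587e+02] z [-3.00000e-03  1.47768e+02] 174
n fit at grip [-2.080000e-02  4.699332e+02] z [-1.00000e-03  2.94042e+02] 175
grip n from tcp: grasp 457.879132294124 now 459.36042753706244 c1 466.3435016233028
```

Emit:
drive_tool:
  targets:
    - {"x": -0.6, "y": -1.4, "z": 12, "rx": 0, "ry": 0, "rz": 0, "fingers": 0}
    - {"x": 0, "y": 0, "z": 15, "rx": 0, "ry": 0, "rz": 0, "fingers": 0}
    - {"x": 0, "y": 0, "z": 8, "rx": 0, "ry": 0, "rz": 0, "fingers": 0}
    - {"x": 0, "y": 0, "z": 6, "rx": 0, "ry": 0, "rz": 0, "fingers": 0}
    - {"x": 0, "y": 0, "z": 5, "rx": 0, "ry": 0, "rz": 0, "fingers": 0}
    - {"x": 0, "y": 0, "z": 5, "rx": 0, "ry": 0, "rz": 0, "fingers": 0}
    - {"x": 0, "y": 0, "z": 4, "rx": 0, "ry": 0, "rz": 0, "fingers": 0}
    - {"x": 0, "y": 0, "z": 0, "rx": 0, "ry": 0, "rz": 0, "fingers": 0}

```text
time: 19.53
eef_pos: [435.0, -231.1, 67.1]
ee_rot: [-2.349, -2.085, 0.0]
force: [0.5, -0.4, -3.0]
width: 21.1
```

Run:
```python
from h import *
import pickle
s=state();print(s['moment'].round(2))
g=pickle.load(open('grasp.pkl','rb'));Rg=R.from_rotvec(g['ee_rot']).as_matrix()
print('to grasp pose',delta(g['eef_pos'],Rg,s))
```

```text
t 19.53 tcp [ 435.  -231.1   67.1] F [ 0.5 -0.4 -3. ] w 21.1
 err rot [-0.0006 -0.0003 -0.009 ]
[ 0.1  -0.03 -0.01]
to grasp pose (array([ 0.14613444,  0.12174834, 10.50811851]), array([-7.79584118e-04, -3.21000669e-04,  9.93783349e-05]))
```

Emit:
drive_tool:
  targets:
    - {"x": 0.1, "y": 0.1, "z": 3, "rx": 0, "ry": 0, "rz": 0, "fingers": 0}
    - {"x": 0, "y": 0, "z": 3, "rx": 0, "ry": 0, "rz": 0, "fingers": 0}
    - {"x": 0, "y": 0, "z": 2, "rx": 0, "ry": 0, "rz": 0, "fingers": 0}
    - {"x": 0, "y": 0, "z": 1.5, "rx": 0, "ry": 0, "rz": 0, "fingers": 0}
    - {"x": 0, "y": 0, "z": 0.7, "rx": 0, "ry": 0, "rz": 0, "fingers": 0}
    - {"x": 0, "y": 0, "z": 0, "rx": 0, "ry": 0, "rz": 0, "fingers": 0}

```text
time: 20.03
eef_pos: [435.3, -231.2, 57.3]
ee_rot: [-2.35, -2.085, 0.0]
force: [-0.7, -0.5, -2.2]
width: 21.6
```

Run:
```python
from h import *
s=state();print(s['moment'].round(2))
```

```text
t 20.03 tcp [ 435.3 -231.2   57.3] F [-0.7 -0.5 -2.2] w 21.6
 err rot [-0.0001 -0.     -0.009 ]
[ 0.04 -0.05  0.01]
```

Still carrying the weight, with about 0.7 mm left. I go down that bit and release.

Emit:
drive_tool:
  targets:
    - {"x": 0, "y": 0, "z": 0.6, "rx": 0, "ry": 0, "rz": 0, "fingers": 0}
    - {"x": 0, "y": 0, "z": 0, "rx": 0, "ry": 0, "rz": 0, "fingers": 0}
    - {"x": 0, "y": 0, "z": 0, "rx": 0, "ry": 0, "rz": 0, "fingers": 32}
    - {"x": 0, "y": 0, "z": 0, "rx": 0, "ry": 0, "rz": 0, "fingers": 40}
    - {"x": 0, "y": 0, "z": 0, "rx": 0, "ry": 0, "rz": 0, "fingers": 60}
    - {"x": 0, "y": 0, "z": 0, "rx": 0, "ry": 0, "rz": 0, "fingers": 60}
    - {"x": 0, "y": 0, "z": 0, "rx": 0, "ry": 0, "rz": 0, "fingers": 60}
    - {"x": 0, "y": 0, "z": 0, "rx": 0, "ry": 0, "rz": 0, "fingers": 60}

```text
time: 20.7
eef_pos: [435.4, -231.2, 56.9]
ee_rot: [2.349, 2.085, 0.0]
force: [-0.3, -0.4, -0.3]
width: 49.5
```

Emit:
drive_tool:
  targets:
    - {"x": 0, "y": 0, "z": -5, "rx": 0, "ry": 0, "rz": 0, "fingers": 60}
    - {"x": 0, "y": 0, "z": -15, "rx": 0, "ry": 0, "rz": 0, "fingers": 60}
    - {"x": 0, "y": 0, "z": -30, "rx": 0, "ry": 0, "rz": 0, "fingers": 60}
    - {"x": 0, "y": 0, "z": -35, "rx": 0, "ry": 0, "rz": 0, "fingers": 60}
    - {"x": 0, "y": 0, "z": -35, "rx": 0, "ry": 0, "rz": 0, "fingers": 60}
    - {"x": -20, "y": -20, "z": -30, "rx": 0, "ry": 0, "rz": 0, "fingers": 60}
    - {"x": -30, "y": 0, "z": -20, "rx": 0, "ry": 0, "rz": 0, "fingers": 60}
    - {"x": -30, "y": 0, "z": -10, "rx": 0, "ry": 0, "rz": 0, "fingers": 60}

```text
time: 21.37
eef_pos: [406.4, -309.4, 241.1]
ee_rot: [2.344, 2.083, -0.0]
force: [-0.5, 0.7, 0.3]
width: 51.7
```

Emit:
drive_tool:
  targets:
    - {"x": -35, "y": 0, "z": 0, "rx": 0, "ry": 0, "rz": 0, "fingers": 60}
    - {"x": -38, "y": 0, "z": 0, "rx": 0, "ry": 0, "rz": 0, "fingers": 60}
    - {"x": -38, "y": 0, "z": 0, "rx": 0, "ry": 0, "rz": 0, "fingers": 60}
    - {"x": -38, "y": 0, "z": 0, "rx": 0, "ry": 0, "rz": 0, "fingers": 60}
    - {"x": -35, "y": 0, "z": 0, "rx": 0, "ry": 0, "rz": 0, "fingers": 60}
    - {"x": -15, "y": 0, "z": 0, "rx": 0, "ry": 0, "rz": 0, "fingers": 60}
    - {"x": 0, "y": 0, "z": 0, "rx": 0, "ry": 0, "rz": 0, "fingers": 60}

```text
time: 21.95
eef_pos: [379.9, -509.6, 236.0]
ee_rot: [-2.355, -2.079, 0.002]
force: [-0.7, -0.1, 0.2]
width: 52.4
```

Run:
```python
from h import *
import pickle
s=state()
a=cap('scene');b=cap('top');save(b,'t9.png',None,1.5)
a0,b0=pickle.load(open('c0.pkl','rb'))
for c in(b0,b):
    P=pts(c);hsv=cv2.cvtColor(c['img'],cv2.COLOR_RGB2HSV)
    g=(hsv[...,0]>100)&(hsv[...,0]<125)&(hsv[...,1]>150)&(P[...,2]>60)&(P[...,2]<110)&(P[...,0]<480)&(P[...,0]>380)&(P[...,1]<-200)&(P[...,1]>-340)
    Q=P[g];print(len(Q),Q.mean(0).round(1),cv2.minAreaRect(Q[:,:2].astype(np.float32)))
d=np.abs(b['img'].astype(int)-b0['img']).sum(-1)>90
print('changed px near bystanders (rows/cols)',[(nm,int(d[r[1]:r[3],r[0]:r[2]].sum())) for nm,r in dict(tub=(212,155,240,193),bottles=(212,130,335,170),mug=(345,168,388,200)).items()])
```

```text
t 21.95 tcp [ 379.9 -509.6  236. ] F [-0.7 -0.1  0.2] w 52.4
 err rot [-0.0012  0.0002 -0.0143]
242 [ 431.6 -266.7   89.2] ((431.62811279296875, -266.5044860839844), (106.98674011230469, 18.551437377929688), 83.31742095947266)
238 [ 431.  -266.4   89.1] ((430.8392028808594, -267.16839599609375), (106.48594665527344, 18.519790649414062), 83.36168670654297)
changed px near bystanders (rows/cols) [('tub', 848), ('bottles', 697), ('mug', 0)]
```

View pics/t9.png

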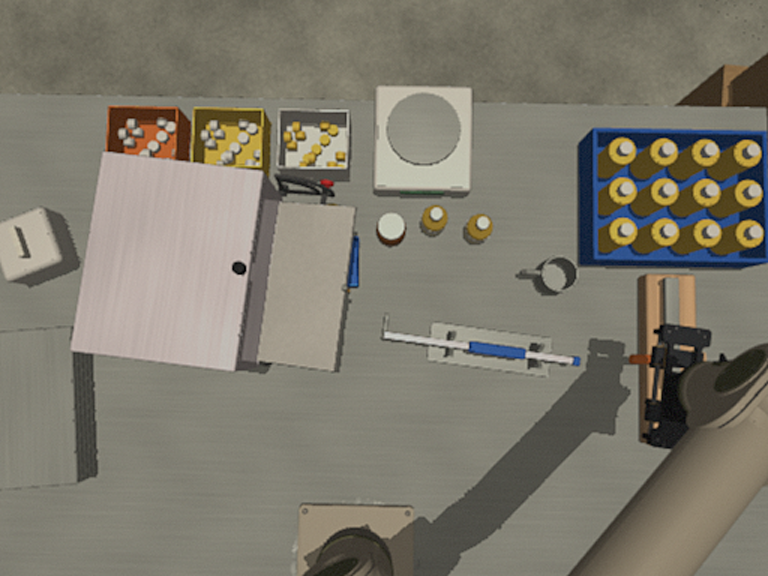

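The top view shows the flap down at (305,285), the pole back in its rest at (498,350), and the visible bystanders in place. Handing in.

```bash
python3 -c "
from h import *
print(bot.sign_off()); state()"
```

```text
the job is handed in; nothing more can be done
None
the job is handed in; nothing more can be done
```

I pulled the flap out of its catch with the hook, let it down onto its stop, and laid the pole back in its rest. The job was handed in after about 22 s of robot time.

- **Catch:** it gave way at about 13–14 N measured at the wrist, under the 20 N limit.
- **Flap:** I followed the eye's arc slowly, at about 0.2 rad/s. The flap came to rest at roughly 1.25 rad. There the weight left the hook: the wrist moment fell from about −0.45 N m to zero. I held it there for over 0.2 s before withdrawing the hook.
- **Pole:** after release, the grip was within 1 mm of its first position and at the same height and angle. The wrist force read about zero with the gripper well clear.
- **Bystanders:** the last top view shows the mug, amber jar and two bottles unmoved. The third bottle and most of the tub are hidden under the lowered flap, and the clear jar stands under the locker, so I could not check those. Nothing was felt touching them.

The tool gives no reading of the contact forces at the flap or the stop, so those limits were judged only from the wrist force and moment. My first two move calls were refused for missing fields, and nothing moved. I viewed 11 pictures, one over the budget.

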